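Move a tacky chain-case cover onto free drying strips with a spatula

ROBOT

A 7-joint arm with a two-finger parallel gripper is mounted at the origin on the work surface. World frame = base frame: x ahead of the robot, y to its left, z up, the work surface at z = 0. Lengths are in m, angles in rad, forces in N, time in s.
With the tool pointing down it reaches from about 0.375 to 0.925 m from the base axis. Payload 3.1 kg.
Tool frame: the origin (TCP) lies between the finger pads; the fingertips stand 19 mm ahead of it and the grasp point (between the pads) is the TCP; z points along the fingers, y is the direction in which the jaws open and shut (so a half turn about z gives the same grasp; the last joint's range is limited). The gripper opens to 85 mm and grips with 20 to 120 N. Pads are 22 mm wide; open, the fingers measure 114 mm over their backs; the gripper's body (76 mm by 85 mm) begins 54 mm behind the grasp point. The pads swing forward as they close: fully open they stand 13 mm farther back than shut.
Start: joints at [1.007, 0.383, 0.044, 1.598, -0.018, 1.161, -0.05], TCP at [0.292, -0.581, 0.25] pointing down, gripper open.
Joint ranges: [-2.61, 2.61], [-0.41, 2.15], [-1.48, 1.57], [0, 2.5], [-1.57, 4.71], [0.05, 1.97], [-2.85, 2.85]. Speed limits (rad/s): [2.79, 2.79, 3.14, 3.14, 3.14, 3.14, 3.14].

INTERFACE

Orientations are given as a unit quaternion [x, y, z, w].
In Python, from bench import move_ptp, movel, move_j, move_gripper, pause, inverse_kinematics, read_camera, camera_params, MotionError, sign_off, look_for, tip_of, read_time_s, read_qpos, read_joint_vel, read_effort, read_eef_pos, read_tcp_rot, read_ft_force, read_ft_torque, read_finger_gap gives the robot as it stands. Calls block until the motion is done:
- move_ptp(position, orientation): joint-space move of the TCP to a pose.
- movel(position, orientation=None, speed=0.15): straight line of the TCP; orientation=None keeps the orientation; speed is the mean speed in m/s.
- move_j(angles): joint-space move.
- move_gripper(opening, effort=None): finger opening in m; effort is the grip in N (None keeps the last); returns when the fingers have stopped.
- pause(seconds).
- inverse_kinematics(position, orientation): joint angles nearest the present ones, or None.
- read_camera(name): name is "scene" or "side" or "wrist"; returns the picture (384x512x3 uint8, red, green, blue); there is no depth.
- camera_params(name): a dict with "K" (3x3 intrinsics, pixels), "camera_from_world" (4x4, takes a point from world to camera coordinates). Camera axes: x right, y down, z forward; pixel columns grow to the right and rows downward; lengths in m; the calibration is good to about 2 mm. A picture is of the moment at which its call begins: read the wrist's pose just before it. camera_params takes no time and is no camera call; for the wrist camera it gives the pose at the moment of the call.
A pose or a line that the arm cannot do raises MotionError and nothing moves.
- sign_off(): hands the job in, once; it reports no verdict.
Trained networks look in the newest picture that a camera, given by its name, has taken for a name from the list of things; names that differ only in an ending like _2 or _b are one class to them, and where a whole thing is asked for, a point or a joint stands for the part that bears it (a point fixed in the world has none). Each returns a list of dicts, best first, with "confidence" (0 to 1); they miss things now and then, are a little off and sometimes report something else, mostly with a low value. They report only what shows in the picture. A call takes as long as a camera call. They do not tell look-alikes from the thing itself.
- look_for(camera, name): "at" ([column, row] in pixels, amid what is visible of it).
- tip_of(camera, name): "at" ([column, row] in pixels: a listed point, or the origin of a listed thing).
Readings, each from a call of its own:
- read_time_s(): time.
- read_qpos(): joint angles.
- read_joint_vel(): joint speeds.
- read_effort(): joint torques, N m.
- read_eef_pos(): TCP position.
- read_tcp_rot(): TCP orientation.
- read_ft_force(): force on the tool from outside, world axes, zero at the start.
- read_ft_torque(): the same for the moment, N m.
- read_finger_gap(): finger opening in m.
Only numpy, scipy, OpenCV 4.12 (cv2) and the standard library are available. Lean on these libraries where they do the work, as an engineer would, in place of code of your own. Each camera call takes 0.05 s, during which the arm holds its last target.

TASK

The blue chain-case cover has just been lacquered and is still tacky, so lift it with the spatula alone; the robot must not touch it. Slide the spatula under it, raise it off its drying strips, carry it level without brushing the shelf or the orange cover, and set it down gently, square and centred on the free pair of strips under the wire shelf. Then lay the spatula flat back on its black mat, leaving everything else where it is.

Things in the scene. Friction and masses are not known exactly. Their poses are not given: they have to be found in the camera images.
- cover_center (a point): the blue cover, a flat octagonal plate 100 mm (x) by 130 mm (y) and 4 mm thick, about 100 g; the point is its centre, half-way up. Its 130 mm y side bridges the two strips that it lies on
- strips_start: strips on which the blue cover starts, on the open table at the left, fixed, +x away from the robot. Base plate 110 mm (x) by 122 mm (y), 3 mm thick; two wooden strips along x, 16 mm wide, 90 mm clear between them, tops 36 mm above the table. Origin: centre of the base's underside. Between the strips it is open at both x ends: a blade goes in along +x, above the base plate and below the cover
- strips_free: an identical, empty pair of strips, fixed, under the wire deck of the shelf, in its left or its right half: the place for the blue cover. Same origin and axes; +x points into the shelf, away from the robot
- strips_taken: an identical pair of strips in the other half of the shelf, 180 mm from the free pair, carrying the orange cover
- other_cover_center (a point): the orange cover, same size as the blue one, drying on the taken strips; leave it alone. The point is its centre
- spatula_grip (a point): centre of the spatula's wooden handle, 75 mm long (x), 22 mm wide (y), 26 mm high (z); grip it across y. The cranked spatula (160 g) starts with its blade flat on the mat and the handle level in the air (the heavy blade balances it), pointing roughly towards the robot. +x points from handle to blade, +z up
- spatula_blade (a point): centre of the underside of the spatula's steel blade, axes as spatula_grip: 90 mm long (x), 66 mm wide (y), 2.5 mm thick. The handle centre lies 112 mm behind (-x) and 50 mm above this point. Behind the blade a level neck of 17 mm (x = -45 to -62 mm) leads to a steep strap that rises to the handle's front end
- mat: the spatula's black rubber mat, fixed, on the right of the table, 150 mm (x) by 160 mm (y), 3 mm thick; origin at its centre, on the table. The blade lies on it, the handle sticks out over its -x edge towards the robot
- shelf: galvanised bench-top shelf, fixed; origin on the table midway between its halves, +x away from the robot. Wire deck 410 mm (y), underside 210 mm up, top 230 mm, from x = -125 mm (front edge) to +110 mm; four 26 mm angle posts, 295 mm high, at x = -65 and +105, y = +-205 mm; open all round, no floor. Strips' centres: x = 0, y = +-90 mm. A black tray on the deck reaches 265 mm up
- canister_center (a point): green canister with black twist cap, 90 mm across, 153 mm high, standing beyond the start strips or the mat; centre
- tin_center (a point): lacquer tin, 80 mm across, 68 mm high, standing beyond the mat or the start strips; centre
- spanner_center (a point): chrome headset spanner lying flat, 185 mm long (x), 7 mm thick; centre
- pump_center (a point): aluminium frame pump lying, 220 mm long (x), 31 mm high; centre
- lever1_center (a point): red tire lever lying flat in front of the shelf, 122 mm long (x), 7 mm thick; centre
- lever2_center (a point): the other red tire lever
- brush_grip (a point): paint brush, 170 mm long, lying; its handle
Not all that is in view belongs to the job. What is shaped like the part that bears spatula_grip but red is not meant.

How it is judged:
By the outcome, as a careful person would: the job done as asked, in the order asked, and still so for the second after the job is handed in, with the robot touching nothing.
It also fails if it takes over 72 s, if anything falls off the work surface, if the arm or the gripper's body presses on something with over 40 N, if the wrist force passes 120 N, or if a joint passes its speed limit or range.

## Working session

There is one attempt and no reset: what is moved stays moved. The work goes in short steps, each a Python script; the robot and the scene stay as the last script left them, time stands still between calls to the robot, and variables do not carry over. Pictures are saved under pics/ and viewed, and the job is handed in when it is done.

```bash
ls; mkdir -p pics; python3 - <<'E'
from bench import *
import cv2
for c in ["scene","side","wrist"]:
    im=read_camera(c); cv2.imwrite(f"pics/{c}0.png",im[:,:,::-1])
    p=camera_params(c); print(c,p["K"],p["camera_from_world"])
print(read_time_s(),read_qpos(),read_eef_pos(),read_tcp_rot(),read_finger_gap())
E
```

```text
pics
scene [[473.43580006   0.         257.7973233 ]
 [  0.         473.43580006 189.09841126]
 [  0.           0.           1.        ]] [[ 0.43587531  0.89990511  0.01354665 -0.21352194]
 [ 0.75844394 -0.359171   -0.54383727 -0.32906186]
 [-0.48453637  0.24731962 -0.83908135  1.79529213]
 [ 0.          0.          0.          1.        ]]
side [[483.74938696   0.         256.47623505]
 [  0.         483.74938696 192.45412375]
 [  0.           0.           1.        ]] [[ 0.88833237 -0.45899449 -0.0137715  -0.42541349]
 [-0.35674907 -0.67094399 -0.65004943  0.22567014]
 [ 0.2891292   0.58237292 -0.75976713  1.58967616]
 [ 0.          0.          0.          1.        ]]
wrist [[317.82452676   0.         255.95102753]
 [  0.         317.82452676 187.91130758]
 [  0.           0.           1.        ]] [[ 0.4479531  -0.8940546  -0.00209457 -0.6496622 ]
 [-0.84441594 -0.42384983  0.32758669 -0.04269401]
 [-0.29376818 -0.14497479 -0.9448188   0.38242098]
 [ 0.          0.          0.          1.        ]]
0.15 [ 1.00717892  0.38366111  0.04389355  1.59920692 -0.01788372  1.16122607
 -0.04989255] [ 0.291606   -0.58013034  0.24917051] [ 9.72993486e-01  2.30830164e-01 -3.11541161e-04 -1.00715722e-03] 0.08539111715494957
```

View pics/scene0.png

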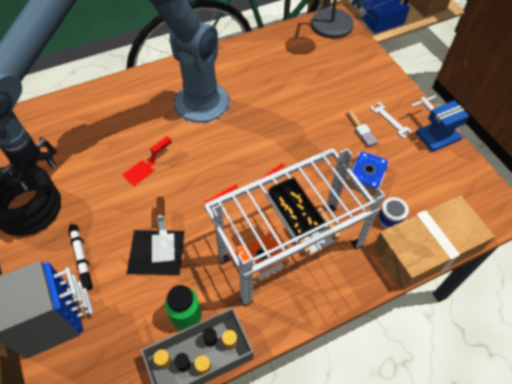

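View pics/side0.png

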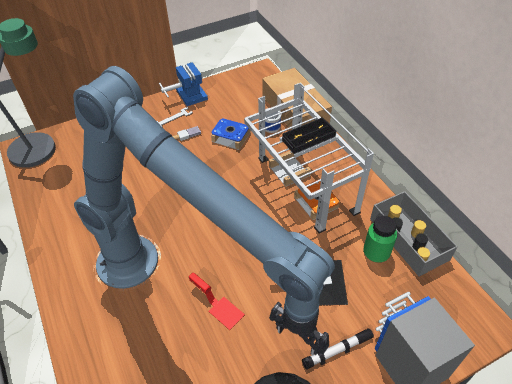

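View pics/wrist0.png

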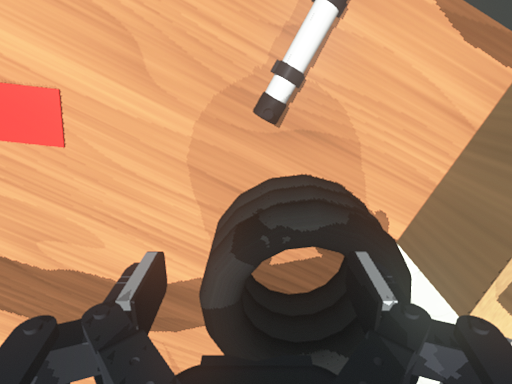

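The scene view shows the blue cover at about (369,168), left of the shelf. The taken (orange) strips are at (258,247), the free strips at about (320,240), the spatula on its mat at (160,245), and the red decoy at (148,165). In the side view the blue cover is at (230,132). Next I'll run the detectors.

```bash
cat > h.py <<'E'
from bench import *
import cv2, numpy as np
from scipy.optimize import least_squares
from scipy.spatial.transform import Rotation as R
def proj(p,P):
    K,T=p["K"],p["camera_from_world"]; P=np.atleast_2d(P)
    c=P@T[:3,:3].T+T[:3,3]; q=c@K.T; return q[:,:2]/q[:,2:]
def back(p,uv,z):
    K,T=p["K"],p["camera_from_world"]; Rm=T[:3,:3]; o=-Rm.T@T[:3,3]
    d=Rm.T@np.linalg.inv(K)@np.array([uv[0],uv[1],1.]); return o+d*(z-o[2])/d[2]
def tri(obs):
    f=lambda X: np.concatenate([proj(p,X)[0]-uv for p,uv in obs])
    r=least_squares(f,[0.6,0,0.05]); return r.x, np.abs(r.fun).max()
def save(im,name): cv2.imwrite(f"pics/{name}.png",np.ascontiguousarray(im[:,:,::-1]))
E
python3 - <<'E'
from h import *
zs=dict(cover_center=.038,strips_start=0,strips_free=0,other_cover_center=.038,spatula_grip=.066,spatula_blade=.003,mat=0,shelf=0,canister_center=.0765,tin_center=.034,lever1_center=.0035)
np.set_printoptions(precision=4,suppress=True)
for c in ["scene","side"]: read_camera(c)
P={c:camera_params(c) for c in ["scene","side"]}
for n,z in zs.items():
    best=[]
    for c in P:
        for d in tip_of(c,n)[:3]:
            print(n,c,round(d["confidence"],2),np.round(d["at"],1),back(P[c],d["at"],z))
    
print(read_time_s())
E
```

```text
cover_center scene 0.62 [365.7 165.8] [0.5378 0.3807 0.038 ]
cover_center scene 0.21 [391.7 118.1] [0.3981 0.5828 0.038 ]
cover_center side 0.64 [228.7 130.2] [0.55   0.3793 0.038 ]
strips_start scene 0.68 [364.6 173.9] [0.5453 0.3806 0.    ]
strips_start side 0.57 [229.5 135.2] [0.556  0.3895 0.    ]
strips_free scene 0.58 [313.2 236.7] [0.6798 0.1019 0.    ]
strips_free side 0.67 [291.1 171.4] [0.6768 0.0959 0.    ]
other_cover_center scene 0.66 [259.  248.3] [ 0.6589 -0.0784  0.038 ]
other_cover_center scene 0.21 [184.1 307.4] [ 0.7326 -0.3469  0.038 ]
other_cover_center side 0.67 [314.7 192.3] [ 0.6809 -0.0617  0.038 ]
spatula_grip scene 0.95 [161.7 211.6] [ 0.4301 -0.3007  0.066 ]
spatula_grip scene 0.79 [163.  144.4] [ 0.1834 -0.2084  0.066 ]
spatula_grip side 0.72 [196.8 284.9] [ 0.1607 -0.2271  0.066 ]
spatula_blade scene 0.98 [137.8 172.5] [ 0.2106 -0.3188  0.003 ]
spatula_blade scene 0.79 [160.9 247.4] [ 0.511  -0.3424  0.003 ]
spatula_blade side 0.93 [226.5 311.1] [ 0.2136 -0.3157  0.003 ]
spatula_blade side 0.51 [313.2 274.9] [ 0.5118 -0.3306  0.003 ]
spatula_blade side 0
[... 394 characters left out ...]
09  -0.3362  0.    ]
shelf side 0.62 [273.2 118.9] [0.7616 0.3935 0.    ]
shelf side 0.58 [233.2 134.8] [0.5704 0.3845 0.    ]
canister_center scene 0.73 [183.2 303.6] [ 0.7359 -0.346   0.0765]
canister_center scene 0.69 [355.9 120.8] [0.3793 0.4334 0.0765]
canister_center scene 0.66 [157.4 210.9] [ 0.4286 -0.3123  0.0765]
canister_center side 0.91 [377.1 238.4] [ 0.734  -0.3463  0.0765]
tin_center scene 0.76 [391.5 212.4] [0.7251 0.3575 0.034 ]
tin_center side 0.53 [274.4 117.9] [0.7497 0.3623 0.034 ]
lever1_center scene 0.41 [273.1 174.8] [0.4164 0.0935 0.0035]
lever1_center scene 0.41 [393.1 119. ] [0.3822 0.6104 0.0035]
lever1_center scene 0.3 [162.5 248.6] [ 0.5172 -0.3394  0.0035]
1.35
```

```bash
cat >> h.py <<'E'
np.set_printoptions(precision=4,suppress=True)
def toolR(pitch,yaw,flip=False):
    """tool z direction: horizontal heading yaw, pitch below horizontal (rad); tool y horizontal"""
    z=np.array([np.cos(pitch)*np.cos(yaw),np.cos(pitch)*np.sin(yaw),-np.sin(pitch)])
    y=np.array([-np.sin(yaw),np.cos(yaw),0])*(-1 if flip else 1)
    return np.column_stack([np.cross(y,z),y,z])
def quat(M): return R.from_matrix(M).as_quat()
E
python3 - <<'E'
from h import *
p=camera_params("wrist")["camera_from_world"]
Rt=R.from_quat(read_tcp_rot()).as_matrix(); t=read_eef_pos()
c=-p[:3,:3].T@p[:3,3]
print("cam in tool",Rt.T@(c-t),"cam axes in tool\n",Rt.T@p[:3,:3].T)
print("Rt",Rt)
q=lambda *a:quat(toolR(*a))
for fl in (0,1):
  for pd in (30,40,50,60,90):
    for nm,pos,yaw in [("mat",(.43,-.30,.053),0),("mat",(.43,-.30,.053),-.35),("start",(.33,.38,.07),0),("start",(.44,.38,.07),0),("shelf",(.54,.09,.11),0),("shelfout",(.38,.09,.11),0),("shelfoutup",(.38,.09,.16),0)]:
        s=inverse_kinematics(np.array(pos),q(np.radians(pd),yaw,fl))
        print(fl,pd,nm,yaw,s)
E
```

```text
cam in tool [ 0.0841  0.001  -0.1248] cam axes in tool
 [[-0.0014 -0.9448 -0.3275]
 [ 1.     -0.0013 -0.0005]
 [ 0.     -0.3275  0.9449]]
Rt [[ 0.8935  0.4492  0.    ]
 [ 0.4492 -0.8935  0.    ]
 [ 0.     -0.     -1.    ]]
0 30 mat 0 [ 2.1774  1.348  -1.2595  2.3744  2.4148  0.216   0.7169]
0 30 mat -0.35 None
0 30 start 0 [-0.7198  0.7686 -0.8242  2.3038  1.7312  1.5329 -1.2206]
0 30 start 0 [-0.8679  0.6282 -0.3906  2.248   1.8077  1.1708 -1.1743]
0 30 shelf 0 None
0 30 shelfout 0 None
0 30 shelfoutup 0 None
0 40 mat 0 [ 2.0352  1.0592 -1.2434  2.3607  2.2339  0.1933  0.6215]
0 40 mat -0.35 None
0 40 start 0 [-0.6577  0.6253 -0.8226  2.3036  1.6145  1.2713 -1.0894]
0 40 start 0 [-0.6108  0.5838 -0.6072  2.2219  1.7246  1.0593 -0.9703]
0 40 shelf 0 [ 0.7651  0.6515 -1.24    2.4522  2.2391  0.8939 -0.5981]
0 40 shelfout 0 None
0 40 shelfoutup 0 None
0 50 mat 0 [ 1.9171  0.8727 -1.2341  2.3212  1.6042  0.2238  1.047 ]
0 50 mat -0.35 [ 1.798   0.8089 -1.2392  2.4108  2.2247  0.4818  0.0255]
0 50 start 0 [-0.3905  0.64   -1.0347  2.277   1.5448  1.1903 -0.9016]
0 50 start 0 [-0.0673  0.
[... 2306 characters left out ...]
  2.437 ]
1 60 start 0 [-0.1198  0.67   -1.0355  2.1095  1.4484  0.9863  2.6518]
1 60 shelf 0 [-1.0239  0.2465  0.7517  2.3398 -0.038   0.12   -1.8646]
1 60 shelfout 0 None
1 60 shelfoutup 0 None
1 90 mat 0 [ 0.5575  0.4219 -0.0312  2.0308  0.0201  0.6892 -1.0573]
1 90 mat -0.35 [ 0.5155  0.4212  0.0172  2.0329 -0.0111  0.6876 -1.3811]
1 90 start 0 [-1.1687  0.3677  0.2628  2.0871 -0.1448  0.7036 -2.3829]
1 90 start 0 [-0.067   0.6786 -0.9077  1.8556  0.6592  0.9403 -2.85  ]
1 90 shelf 0 [ 0.1874  0.4136 -0.502   1.9351  0.2589  0.856  -2.0211]
1 90 shelfout 0 [ 0.3275  0.1491 -0.6872  2.2788  0.1384  0.752  -2.0264]
1 90 shelfoutup 0 [ 0.3795  0.0404 -0.7161  2.2406  0.0347  0.8708 -1.9293]
```

```bash
python3 - <<'E'
from h import *
q=lambda *a:quat(toolR(*a))
for pd in (50,55,60,65,70,75):
    row=[]
    for y,z in [(.1,.075),(.1,.11),(.38,.07),(.38,.11),(-.3,.053),(-.33,.2)]:
        ok=[x for x in np.arange(.30,.60,.02) if inverse_kinematics(np.array([x,y,z]),q(np.radians(pd),0.0)) is not None]
        row.append((y,z,round(min(ok),2) if ok else None,round(max(ok),2) if ok else None,len(ok)))
    print(pd,row)
print(read_time_s())
E
```

```text
50 [(0.1, 0.075, np.float64(0.5), np.float64(0.58), 5), (0.1, 0.11, np.float64(0.5), np.float64(0.58), 5), (0.38, 0.07, np.float64(0.3), np.float64(0.58), 15), (0.38, 0.11, np.float64(0.3), np.float64(0.58), 15), (-0.3, 0.053, np.float64(0.3), np.float64(0.58), 15), (-0.33, 0.2, np.float64(0.3), np.float64(0.58), 14)]
55 [(0.1, 0.075, np.float64(0.48), np.float64(0.58), 6), (0.1, 0.11, np.float64(0.48), np.float64(0.58), 6), (0.38, 0.07, np.float64(0.3), np.float64(0.58), 15), (0.38, 0.11, np.float64(0.3), np.float64(0.58), 15), (-0.3, 0.053, np.float64(0.3), np.float64(0.58), 15), (-0.33, 0.2, np.float64(0.34), np.float64(0.58), 13)]
60 [(0.1, 0.075, np.float64(0.44), np.float64(0.58), 8), (0.1, 0.11, np.float64(0.44), np.float64(0.58), 8), (0.38, 0.07, np.float64(0.3), np.float64(0.58), 15), (0.38, 0.11, np.float64(0.3), np.float64(0.58), 15), (-0.3, 0.053, np.float64(0.3), np.float64(0.58), 15), (-0.33, 0.2, np.float64(0.3), np.float64(0.58), 14)]
65 [(0.1, 0.075, np.float64(0.42), np.float64(0.58), 9), (0.1, 0.11, np.float64(0.42), np.float64(0.58), 9), (0.38, 0.07, np.float64(0.3), np.float64(0.58), 15), (0.38, 0.11, np.float64(0.3), np.float64(0.58), 15), (-0.3, 0.053, np.float64(0.3), np.float64(0.58), 15), (-0.33, 0.2, np.float64(0.3), np.float64(0.58), 15)]
70 [(0.1, 0.075, np.float64(0.38), np.float64(0.58), 11), (0.1, 0.11, np.float64(0.4), np.float64(0.58), 10), (0.38, 0.07, np.float64(0.3), np.float64(0.58), 15), (0.38, 0.11, np.float64(0.3), np.float64(0.58), 15), (-0.3, 0.053, np.float64(0.3), np.float64(0.58), 15), (-0.33, 0.2, np.float64(0.3), np.float64(0.58), 15)]
75 [(0.1, 0.075, np.float64(0.36), np.float64(0.58), 12), (0.1, 0.11, np.float64(0.34), np.float64(0.58), 13), (0.38, 0.07, np.float64(0.3), np.float64(0.58), 15), (0.38, 0.11, np.float64(0.3), np.float64(0.58), 15), (-0.3, 0.053, np.float64(0.3), np.float64(0.58), 15), (-0.33, 0.2, np.float64(0.3), np.float64(0.58), 15)]
1.35
```

```bash
python3 - <<'E'
from h import *
move_ptp(np.array([.36,-.31,.24]),quat(toolR(np.radians(75),0)))
P=camera_params("wrist"); im=read_camera("wrist"); save(im,"w1"); np.savez("w1.npz",im=im,K=P["K"],camera_from_world=P["camera_from_world"])
for n,z in dict(spatula_grip=.053,spatula_blade=.003,mat=0).items():
    for d in tip_of("wrist",n)[:3]: print(n,round(d["confidence"],2),np.round(d["at"],1),back(P,d["at"],z))
for c in ["scene","side"]: save(read_camera(c),c+"1")
print(read_time_s(),read_eef_pos(),read_qpos())
E
```

```text
spatula_grip 0.86 [264.3 164.4] [ 0.4109 -0.3032  0.053 ]
spatula_blade 0.83 [235.2 212.4] [ 0.514 -0.34   0.003]
mat 0.69 [216.3 215.8] [ 0.5223 -0.3664  0.    ]
3.7917 [ 0.36   -0.3101  0.24  ] [ 1.0514 -0.0274 -0.3089  2.1303 -0.2446  0.8572  2.4563]
```

View pics/w1.png

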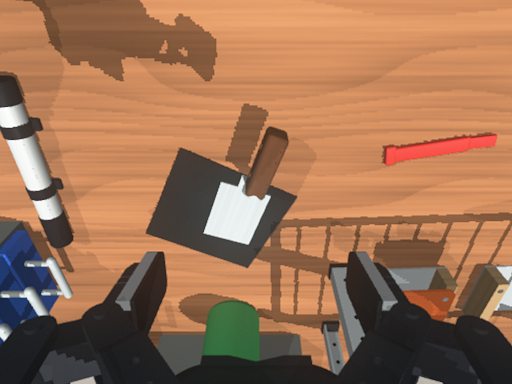

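View pics/side1.png

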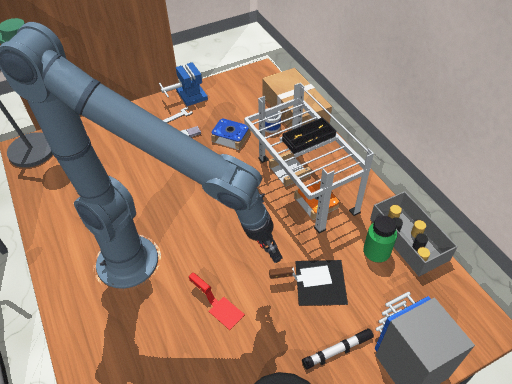

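The wrist view shows the spatula handle (264,164), the white blade with its front corners at about (204,235) and (247,245), and the mat. I'll fit the blade outline for the yaw.

```bash
python3 - <<'E'
from h import *
d=np.load("w1.npz"); im=d["im"]; P={"K":d["K"],"camera_from_world":d["camera_from_world"]}
roi=np.zeros(im.shape[:2],bool); roi[170:255,190:290]=1
m=((im.min(2)>170)&roi).astype(np.uint8)
c=max(cv2.findContours(m,cv2.RETR_EXTERNAL,cv2.CHAIN_APPROX_NONE)[0],key=cv2.contourArea)[:,0]
W=np.array([back(P,u,.0055)[:2] for u in c])
print(cv2.minAreaRect((W*1000).astype(np.float32)))
# handle (brown) mask
hsv=cv2.cvtColor(im,cv2.COLOR_RGB2HSV)
r2=np.zeros_like(roi); r2[120:200,242:292]=1
print(im[150,268],im[150,245],im[130,300])
mh=((im.max(2)<125)&(im[:,:,0].astype(int)-im[:,:,2]>25)&r2).astype(np.uint8)
c2=max(cv2.findContours(mh,cv2.RETR_EXTERNAL,cv2.CHAIN_APPROX_NONE)[0],key=cv2.contourArea)[:,0]
W2=np.array([back(P,u,.06)[:2] for u in c2]); print(cv2.minAreaRect((W2*1000).astype(np.float32)))
# mat
mm=((im.max(2)<75)); r3=np.zeros_like(roi); r3[145:270,140:300]=1
c3=max(cv2.findContours((mm&r3).astype(np.uint8),cv2.RETR_EXTERNAL,cv2.CHAIN_APPROX_NONE)[0],key=cv2.contourArea)
c3=cv2.convexHull(c3)[:,0]
W3=np.array([back(P,u,.003)[:2] for u in c3]); print(cv2.minAreaRect((W3*1000).astype(np.float32)))
yaw=-.343;
o=cv2.cvtColor(im,cv2.COLOR_RGB2BGR); cv2.drawContours(o,[c[:,None],c2[:,None],c3[:,None]],-1,(0,255,0),1)
cv2.imwrite("pics/w1c.png",cv2.resize(o[110:280,130:310],None,fx=3.2,fy=3.2))
E
```

```text
((508.72991943359375, -337.2508544921875), (66.30592346191406, 107.29515838623047), 70.61588287353516)
[126  84  58] [134  91  63] [206 139  94]
((406.5978698730469, -305.7325439453125), (32.307373046875, 82.37908935546875), 71.66548919677734)
((518.7308959960938, -363.33062744140625), (159.1526641845703, 149.46449279785156), 63.421852111816406)
```

View pics/w1c.png

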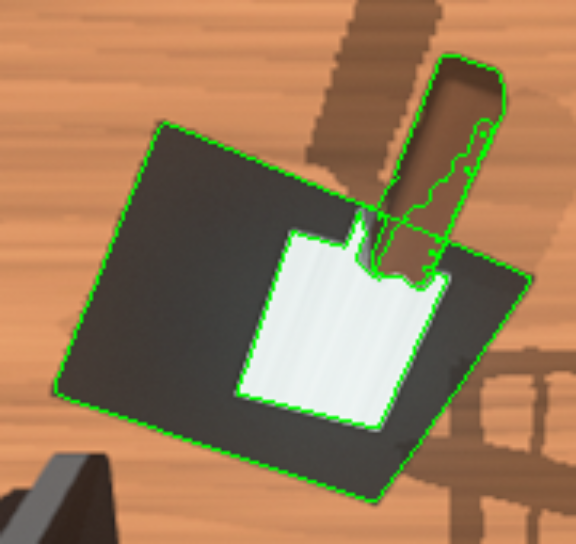

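```bash
cat >> h.py <<'E'
PIT=np.radians(65)
GR=0.127   # grip point behind blade centre
def grip_pose(bx,by,bz,yaw):
    """TCP pose for blade underside centre at b"""
    return np.array([bx-GR*np.cos(yaw),by-GR*np.sin(yaw),bz+.050]),quat(toolR(PIT,yaw))
E
python3 - <<'E'
from h import *
p,q=grip_pose(.516,-.340,.003,-.339)
zt=toolR(PIT,-.339)[:,2]
print(p, inverse_kinematics(p,q), inverse_kinematics(p-.08*zt,q))
move_ptp(p-.08*zt,q)
P=camera_params("wrist"); im=read_camera("wrist"); save(im,"w2")
for n,z in dict(spatula_grip=.053,spatula_blade=.003).items():
    for d in tip_of("wrist",n)[:2]: print(n,round(d["confidence"],2),np.round(d["at"],1),back(P,d["at"],z))
print(read_time_s(),read_qpos())
E
```

```text
[ 0.3962 -0.2978  0.053 ] [ 0.9788  0.2913 -0.3598  2.3587 -0.3151  0.0975  2.1935] [ 1.02    0.0539 -0.3554  2.3963 -0.4076  0.3032  2.2668]
spatula_blade 0.93 [256.6 251.4] [ 0.5183 -0.3419  0.003 ]
spatula_blade 0.21 [233.9 252.2] [ 0.5115 -0.3658  0.003 ]
4.5333 [ 1.0203  0.0527 -0.3548  2.3911 -0.4074  0.3037  2.2672]
```

View pics/w2.png

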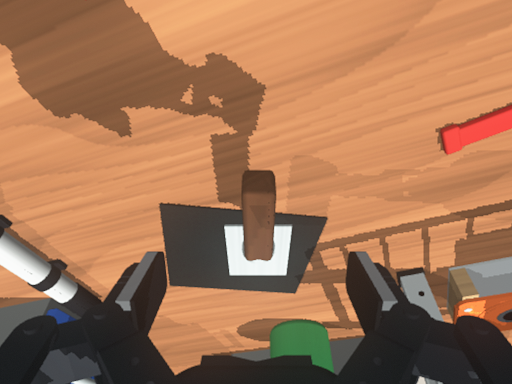

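The handle sits centred between the fingers (col 258) and aligned with them, so I'll grasp.

```bash
python3 - <<'E'
from h import *
p,q=grip_pose(.516,-.340,.003,-.339)
movel(p,q,speed=.12)
print(read_eef_pos(),read_ft_force())
move_gripper(0.0,effort=100)
print(read_finger_gap(),read_ft_force(),read_ft_torque(),read_time_s())
save(read_camera("wrist"),"w3"); save(read_camera("side"),"side3")
E
```

```text
[ 0.3965 -0.2982  0.0535] [ 0.5942 -1.2009  0.2287]
0.020802104484355207 [-2.4071  1.0456  4.7273] [0.3098 0.2984 0.0002] 5.9583
```

View pics/w3.png

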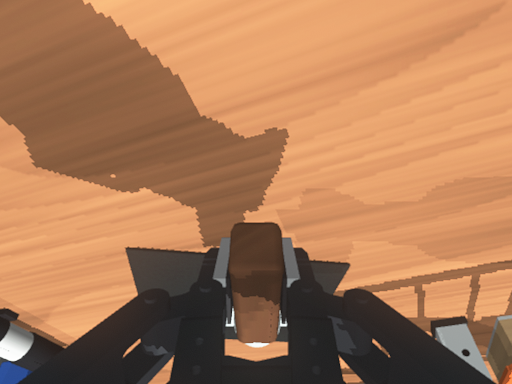

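View pics/side3.png

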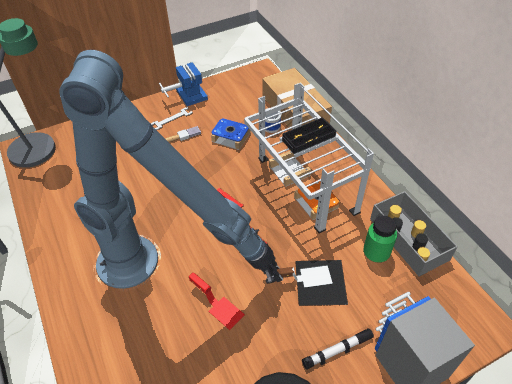

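```bash
python3 - <<'E'
from h import *
p,q=grip_pose(.516,-.340,.003,-.339)
a=quat(toolR(np.radians(65),-.339))
print(inverse_kinematics(np.array([.36,-.28,.40]),quat(toolR(np.radians(65),-.2))))
for pd in (50,55,60):
  for x in (.32,.36,.40): print(pd,x,inverse_kinematics(np.array([x,.24,.34]),quat(toolR(np.radians(pd),0))))
movel(p+[0,0,.05],q,speed=.1)
print(read_ft_force(),read_ft_torque(),read_finger_gap(),read_time_s())
save(read_camera("scene"),"s4"); save(read_camera("wrist"),"w4")
E
```

```text
[ 1.0061 -0.3136 -0.2307  2.0619 -0.3526  1.0361  2.2713]
50 0.32 None
50 0.36 [-0.5963 -0.3855 -0.3994  2.3078  0.5713  0.8668  0.2676]
50 0.4 [-0.6222 -0.3148 -0.3047  2.2719  0.6331  0.8265  0.2813]
55 0.32 None
55 0.36 [-0.909  -0.3611 -0.1098  2.2757  0.5857  0.9642  0.2756]
55 0.4 [-0.341  -0.3087 -0.488   2.217   0.4155  0.8167  0.5027]
60 0.32 [-1.0715 -0.405  -0.0228  2.2736  0.5186  1.0755  0.2721]
60 0.36 [-0.4183 -0.3494 -0.445   2.2166  0.3082  0.9151  0.5567]
60 0.4 [ 0.1105 -0.346  -0.795   2.1579  0.1166  0.8247  0.804 ]
[-0.7091  0.9543 -1.0666] [ 0.2902  0.7043 -0.0168] 0.020706994783977795 6.7083
```

View pics/s4.png

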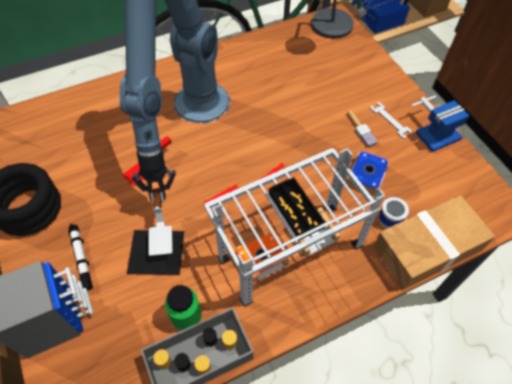

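The spatula is lifted off the mat and level. Next I go up and over, retracted, to a view between the start strips and the shelf.

```bash
python3 - <<'E'
from h import *
movel(np.array([.36,-.28,.38]),quat(toolR(np.radians(65),-.2)),speed=.3)
move_ptp(np.array([.37,.24,.36]),quat(toolR(np.radians(57),0)))
P=camera_params("wrist"); im=read_camera("wrist"); save(im,"w5"); np.savez("w5.npz",im=im,**P)
for n,z in dict(strips_start=0,strips_free=0,strips_taken=0,cover_center=.038,other_cover_center=.038,shelf=0).items():
    for d in tip_of("wrist",n)[:3]: print(n,round(d["confidence"],2),np.round(d["at"],1),back(P,d["at"],z))
print(read_time_s(),read_qpos(),read_finger_gap())
E
```

```text
strips_start 0.92 [341.8 108.5] [0.56   0.3761 0.    ]
strips_taken 0.62 [ 93. 156.] [ 0.6695 -0.0726  0.    ]
cover_center 0.71 [348.5 123.1] [0.558  0.3798 0.038 ]
other_cover_center 0.88 [ 82.5 177.4] [ 0.6873 -0.0875  0.038 ]
10.125 [-0.4769 -0.3607 -0.3992  2.2039  0.3741  0.9236  0.5158] 0.020830045234955033
```

View pics/w5.png

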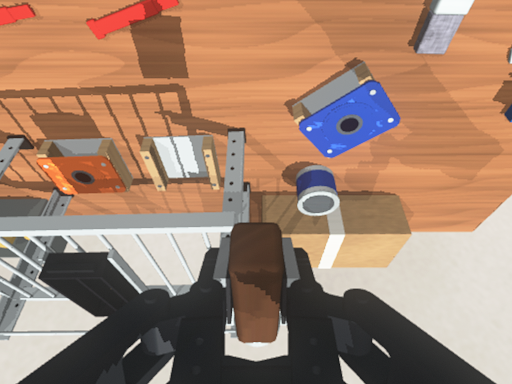

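The view shows everything: blue cover at (349,123), noticeably yawed; free strips at (180,163); orange cover at (83,177).

```bash
python3 - <<'E'
from h import *
d=np.load("w5.npz"); im=d["im"]; P={k:d[k] for k in("K","camera_from_world")}
hsv=cv2.cvtColor(im,cv2.COLOR_RGB2HSV)
def rect(m,z,name):
    c=max(cv2.findContours(m.astype(np.uint8),cv2.RETR_EXTERNAL,cv2.CHAIN_APPROX_NONE)[0],key=cv2.contourArea)
    c=cv2.convexHull(c)[:,0]
    W=np.array([back(P,u,z)[:2] for u in c]); print(name,cv2.minAreaRect((W*1000).astype(np.float32))); return c
b=(abs(hsv[...,0].astype(int)-112)<12)&(hsv[...,1]>120)&(hsv[...,2]>90); b[:, :290]=0; b[165:]=0; b[:,410:]=0
c1=rect(b,.040,"blue top")
o=(hsv[...,0]<14)&(hsv[...,1]>190)&(hsv[...,2]>140); o[:130]=0; o[:,150:]=0
c2=rect(o,.040,"orange")
v=cv2.cvtColor(im,cv2.COLOR_RGB2BGR); 
cv2.drawContours(v,[c1[:,None],c2[:,None]],-1,(0,255,0),1)
cv2.imwrite("pics/w5a.png",cv2.resize(v[60:170,280:420],None,fx=5,fy=5,interpolation=cv2.INTER_NEAREST))
cv2.imwrite("pics/w5b.png",cv2.resize(v[125:205,30:250],None,fx=3.6,fy=3.6,interpolation=cv2.INTER_NEAREST))
E
```

```text
blue top ((556.4201049804688, 378.91357421875), (101.15435028076172, 129.42437744140625), 39.67434310913086)
orange ((654.001953125, -145.6033172607422), (1.5780246257781982, 9.070361137390137), 61.83146667480469)
```

View pics/w5a.png

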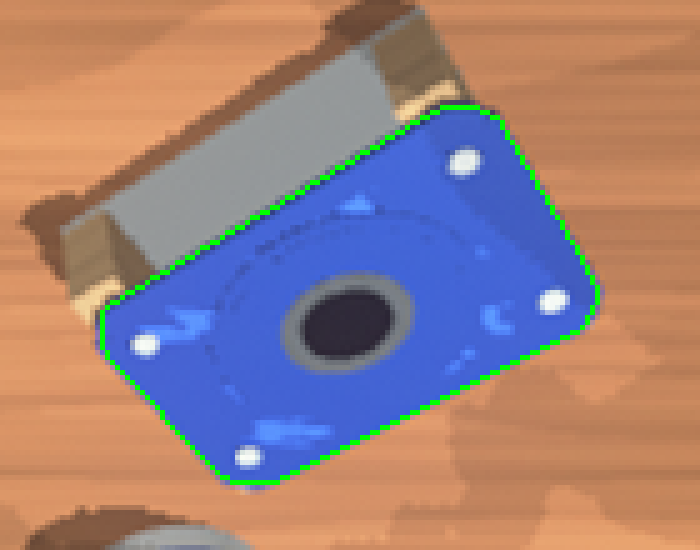

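View pics/w5b.png

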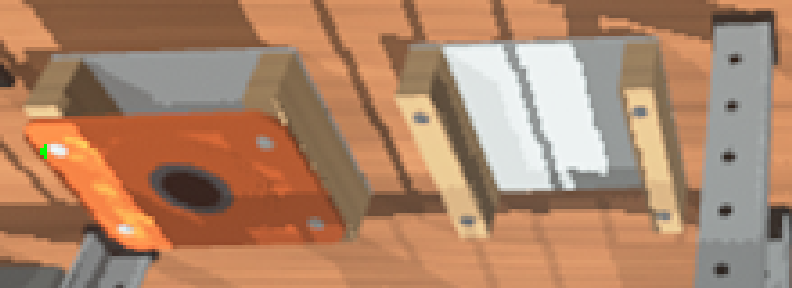

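```bash
python3 - <<'E'
from h import *
d=np.load("w5.npz"); im=d["im"]; P={k:d[k] for k in("K","camera_from_world")}
A=lambda x,y:(280+x/5-.4,60+y/5-.4); B=lambda x,y:(30+x/3.6-.4,125+y/3.6-.4)
f=lambda u,z:back(P,u,z)[:2]
l,r=f(A(60,232),.0),f(A(425,8),.0); e=l-r; print("start front edge",l,r,np.linalg.norm(e),"yaw",np.degrees(np.arctan2(e[1],e[0])))
for n,a in [("L",[(397,95),(437,97),(488,237),(458,237)]),("R",[(622,90),(660,88),(682,230),(660,232)])]:
    W=np.array([f(B(*k),.036) for k in a]); print(n,W.round(4).tolist())
# model fit of strips (tops corners): y offsets +-45..61, x +-55
mod=[]; uv=[]
for s,a in [(-1,[(397,95),(437,97),(488,237),(458,237)]),(1,[(622,90),(660,88),(682,230),(660,232)])]:
    ys=[-.061,-.045] if s<0 else [.045,.061]
    mod+= [(-.055,ys[0]),(-.055,ys[1]),(.055,ys[1]),(.055,ys[0])]; uv+=[B(*k) for k in a]
mod[4:]=[(-.055,.045),(-.055,.061),(.055,.061),(.055,.045)]
mod=np.array(mod);uv=np.array(uv)
def res(v):
    c,s=np.cos(v[2]),np.sin(v[2]); X=np.column_stack([v[0]+c*mod[:,0]-s*mod[:,1],v[1]+s*mod[:,0]+c*mod[:,1],np.full(8,.036)])
    return (proj(P,X)-uv).ravel()
o=least_squares(res,[.67,.1,0]); print("free",o.x,np.degrees(o.x[2]),o.fun.reshape(-1,2))
# orange top: front edge corners & rear
for k in [(28,118),(60,118),(275,110),(365,232),(345,238),(170,245)]: print("or",f(B(*k),.040))
E
```

```text
start front edge [0.5547 0.2943] [0.4775 0.3911] 0.12387063607233631 yaw -51.40837834244149
L [[0.6198, 0.039], [0.6213, 0.0576], [0.7303, 0.0568], [0.7303, 0.0403]]
R [[0.6169, 0.1459], [0.6156, 0.164], [0.7244, 0.164], [0.7261, 0.1518]]
free [0.6731 0.1026 0.0206] 1.1793854027163266 [[ 0.7665 -0.2179]
 [-1.0083 -0.9317]
 [ 0.8147 -0.4209]
 [ 1.0938 -0.3038]
 [ 0.3178  0.1195]
 [-0.8309  0.5157]
 [ 0.4846  0.7448]
 [-1.5109  0.3071]]
or [ 0.6308 -0.1403]
or [ 0.6309 -0.1249]
or [ 0.6257 -0.0199]
or [ 0.7205 -0.0068]
or [ 0.7258 -0.0194]
or [ 0.7318 -0.1174]
```

```bash
python3 - <<'E'
from h import *
im=np.load("w5.npz")["im"][:,:,::-1]
cv2.imwrite("pics/w5d.png",cv2.resize(im[120:260,0:260],None,fx=3,fy=3,interpolation=cv2.INTER_CUBIC))
E
```

```text
(no output)
```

View pics/w5d.png

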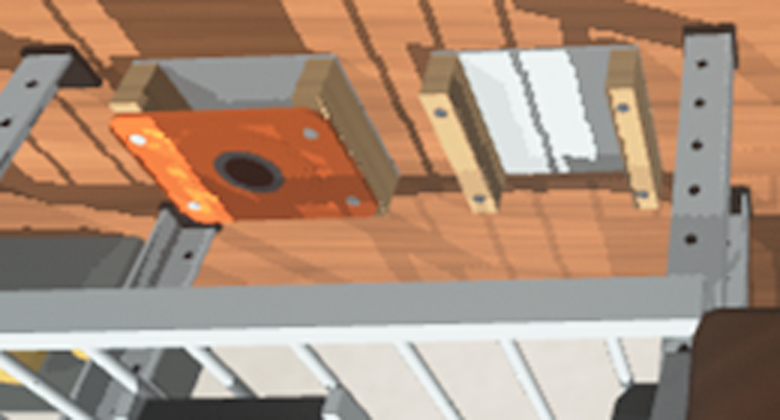

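```bash
python3 - <<'E'
from h import *
d=np.load("w5.npz"); P={k:d[k] for k in("K","camera_from_world")}
C=lambda x,y:(x/3-.3,120+y/3-.3)
for a,b,z in [((0,293),(667,275),.21),((0,333),(695,320),.23)]:
    p,q=back(P,C(*a),z),back(P,C(*b),z); e=q-p; print(p,q,"yaw",np.degrees(np.arctan2(-e[0],e[1])))
# post front-left base corner: bottoms
for k in [(685,32),(733,32)]: print("post base",back(P,C(*k),0))
E
```

```text
[ 0.5566 -0.0733  0.21  ] [0.5444 0.1971 0.21  ] yaw 2.58798608060666
[ 0.5541 -0.0618  0.23  ] [0.5452 0.209  0.23  ] yaw 1.8841373467462703
post base [0.6062 0.1883 0.    ]
post base [0.6062 0.2161 0.    ]
```

```bash
python3 - <<'E'
from h import *
# min x for given y,yaw at z=.10
for yaw in (-.3,0.039,.3,.6):
    out=[]
    for y in (.06,.09,.12,.15,.18,.22):
        ok=[x for x in np.arange(.33,.46,.01) if inverse_kinematics(np.array([x,y,.10]),quat(toolR(PIT,yaw))) is not None]
        out.append((y,round(min(ok),3) if ok else None))
    print(yaw,out)
for s in (-.25,-.2,-.15,-.1,0):
    c=np.array([.5564,.3789])+(s-.135)*np.array([np.cos(.69),np.sin(.69)])
    print(c,inverse_kinematics(np.array([*c,.07]),quat(toolR(PIT,.69))))
print(inverse_kinematics(np.array([.538,.0973,.09]),quat(toolR(PIT,.039))))
E
```

```text
-0.3 [(0.06, np.float64(0.41)), (0.09, np.float64(0.4)), (0.12, np.float64(0.38)), (0.15, np.float64(0.36)), (0.18, np.float64(0.33)), (0.22, np.float64(0.33))]
0.039 [(0.06, np.float64(0.43)), (0.09, np.float64(0.43)), (0.12, np.float64(0.41)), (0.15, np.float64(0.4)), (0.18, np.float64(0.38)), (0.22, np.float64(0.34))]
0.3 [(0.06, np.float64(0.43)), (0.09, np.float64(0.43)), (0.12, np.float64(0.42)), (0.15, np.float64(0.41)), (0.18, np.float64(0.4)), (0.22, np.float64(0.37))]
0.6 [(0.06, np.float64(0.42)), (0.09, np.float64(0.42)), (0.12, np.float64(0.41)), (0.15, np.float64(0.4)), (0.18, np.float64(0.39)), (0.22, np.float64(0.38))]
[0.2595 0.1338] None
[0.298  0.1657] None
[0.3366 0.1975] None
[0.3752 0.2293] [-0.2176  0.1496 -0.4126  2.4857  0.3171  0.0875  1.3379]
[0.4523 0.293 ] [-0.427   0.2908 -0.2276  2.2817  0.2784  0.1454  1.363 ]
[-0.1983  0.2534 -0.1305  2.2618  0.6337  0.2537  0.7058]
```

```bash
cat >> h.py <<'E'
CB=np.array([.5564,.3789]); YS=.687; OFF=-.008
def sp(cx,cy,yaw,bz,s=0):
    """TCP pose so that cover centre (cx,cy) shifted s along yaw, blade underside bz"""
    d=s+OFF; return grip_pose(cx+d*np.cos(yaw),cy+d*np.sin(yaw),bz,yaw)
E
python3 - <<'E'
from h import *
for z in (.02,.06,.1,.15): print(z,inverse_kinematics(*sp(*CB,YS,z,-.105)))
for v in [(.36,.235,.15),(.375,.15,-.3),(.43,.097,.039)]: print(v,inverse_kinematics(np.array([v[0],v[1],.10]),quat(toolR(PIT,v[2]))))
p,q=sp(*CB,YS,.12,-.105)
move_ptp(p,q)
p,q=sp(*CB,YS,.020,-.105); movel(p,q,speed=.15)
print(read_time_s(),read_eef_pos(),p,read_qpos(),read_ft_force(),read_ft_torque())
for c in ("scene","side","wrist"):
    im=read_camera(c); save(im,c[0]+"6"+c)
im=cv2.imread("pics/s6side.png"); cv2.imwrite("pics/s6sz.png",cv2.resize(im[90:190,150:310],None,fx=5,fy=5,interpolation=cv2.INTER_CUBIC))
im=cv2.imread("pics/s6scene.png"); cv2.imwrite("pics/s6cz.png",cv2.resize(im[70:210,280:440],None,fx=5,fy=4.2,interpolation=cv2.INTER_CUBIC))
E
```

```text
0.02 [-0.2216  0.1403 -0.4101  2.4966  0.3099  0.0845  1.3388]
0.06 [-0.6627  0.0019  0.0374  2.4979 -0.1268  0.2079  1.7507]
0.1 [-0.8874 -0.116   0.2538  2.4793  0.0134  0.3389  1.6173]
0.15 [-0.8525 -0.2228  0.2071  2.4303  0.0542  0.4939  1.5755]
(0.36, 0.235, 0.15) [-0.3599  0.0776 -0.5192  2.4601  0.8862  0.4199  0.0635]
(0.375, 0.15, -0.3) [-0.2275  0.0735 -0.5451  2.4651  0.8614  0.5634 -0.2268]
(0.43, 0.097, 0.039) [-0.3003  0.0507 -0.1281  2.4812  0.6977  0.2617  0.5368]
12.5917 [0.3709 0.2267 0.07  ] [0.3708 0.2267 0.07  ] [-0.326   0.1326 -0.3047  2.5008  0.1407  0.0793  1.5004] [-0.2864  0.2039 -0.1918] [-0.4557  0.5507  0.0233]
```

View pics/s6cz.png

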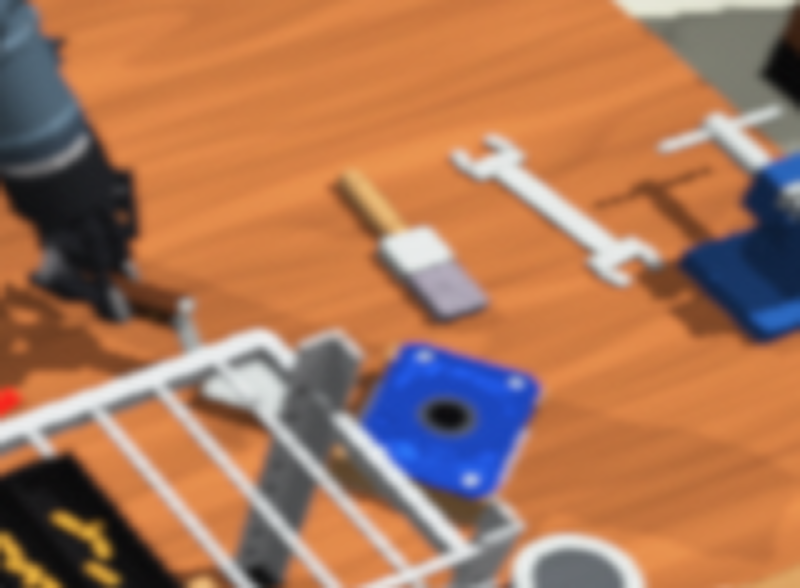

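View pics/s6sz.png

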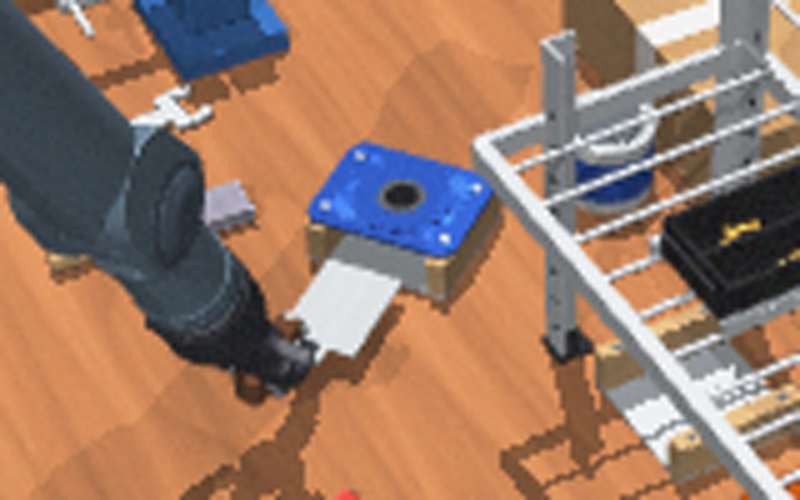

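View pics/w6wrist.png

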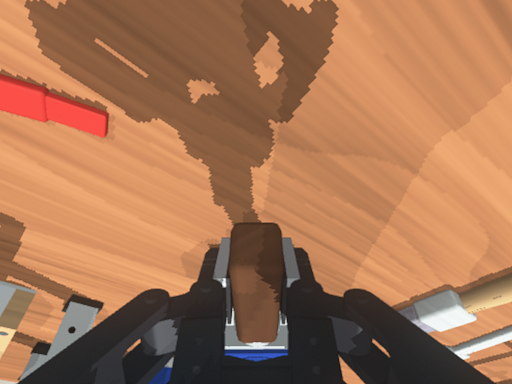

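```bash
python3 - <<'E'
from h import *
P=camera_params("side"); t=read_eef_pos(); c,s=np.cos(YS),np.sin(YS)
for n,x in [("fl",(.045,.033)),("fr",(.045,-.033)),("rr",(-.045,-.033)),("rl",(-.045,.033))]:
    X=np.array([t[0]+c*(GR+x[0])-s*x[1],t[1]+s*(GR+x[0])+c*x[1],.0225]); u=proj(P,X)[0]; print(n,((u-[150,90])*5).round(0))
# cover top corners, center
u=proj(P,np.array([*CB,.040]))[0]; print("cover c",((u-[150,90])*5).round())
E
```

```text
fl [328. 256.]
fr [403. 278.]
rr [353. 354.]
rl [276. 330.]
cover c [401. 197.]
```

The side view shows the blade (front-right corner at crop (402,280)) aligned between the strips, within 1 px of prediction, and the cover centre also matches. I'll slide it in.

```bash
python3 - <<'E'
from h import *
p,q=sp(*CB,YS,.020,0); movel(p,q,speed=.06)
print(read_time_s(),read_eef_pos()-p,read_qpos(),read_ft_force(),read_ft_torque())
for c in ("scene","side"): save(read_camera(c),"7"+c)
im=cv2.imread("pics/7side.png"); cv2.imwrite("pics/7sz.png",cv2.resize(im[90:190,150:310],None,fx=5,fy=5,interpolation=cv2.INTER_CUBIC))
E
```

```text
14.6417 [-0.0003 -0.0003 -0.0002] [-0.4716  0.2872 -0.1817  2.2846  0.2086  0.1417  1.4229] [-1.0122  0.4938 -1.6594] [-0.5056  0.6147 -0.0001]
```

View pics/7sz.png

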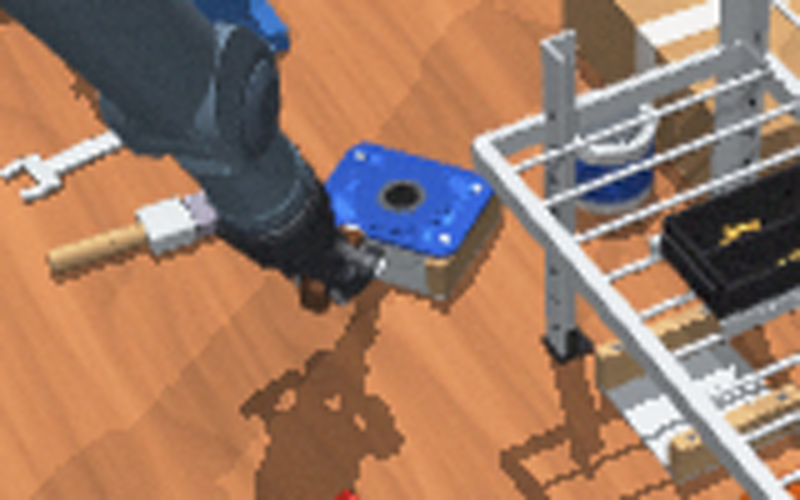

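```bash
python3 - <<'E'
from h import *
p,q=sp(*CB,YS,.030,0); movel(p,q,speed=.05)
p,q=sp(*CB,YS,.038,0); movel(p,q,speed=.015)
p,q=sp(*CB,YS,.056,0); movel(p,q,speed=.04)
print(read_time_s(),read_eef_pos()-p,read_ft_force(),read_ft_torque(),read_finger_gap())
for c in ("scene","side","wrist"): save(read_camera(c),"8"+c)
im=cv2.imread("pics/8side.png"); cv2.imwrite("pics/8sz.png",cv2.resize(im[90:190,150:310],None,fx=5,fy=5,interpolation=cv2.INTER_CUBIC))
P=camera_params("side")
for n in ("cover_center",):
    for d in tip_of("side",n)[:2]: print(d["confidence"],d["at"],back(P,d["at"],.0605),(np.array(d["at"])-[150,90])*5)
print("pred",(proj(P,np.array([*CB,.0625]))[0]-[150,90])*5)
E
```

```text
16.375 [ 0.0002 -0.      0.0003] [-0.3355 -0.6277 -2.5409] [-0.617   0.7292  0.0004] 0.020573687206104325
0.85 [229.5, 123.7] [0.5597 0.3894 0.0605] [397.5 168.5]
0.56 [376.1, 235.1] [ 0.7482 -0.3264  0.0605] [1130.5  725.5]
pred [399.2064 175.7174]
```

View pics/8sz.png

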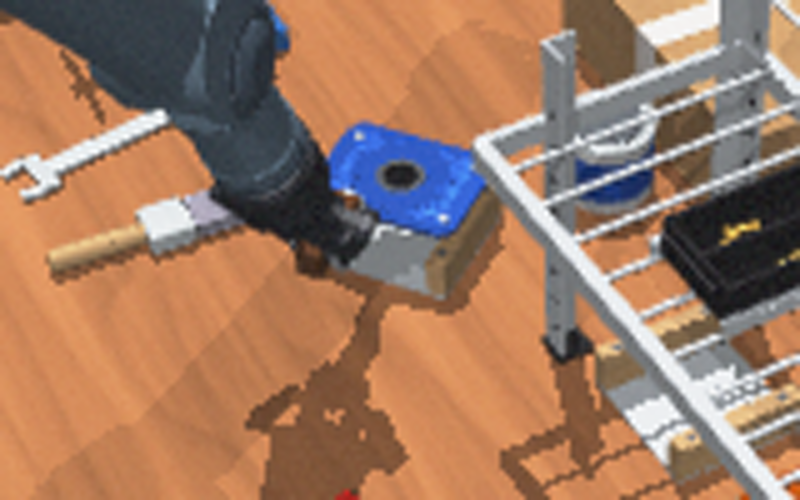

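View pics/8scene.png

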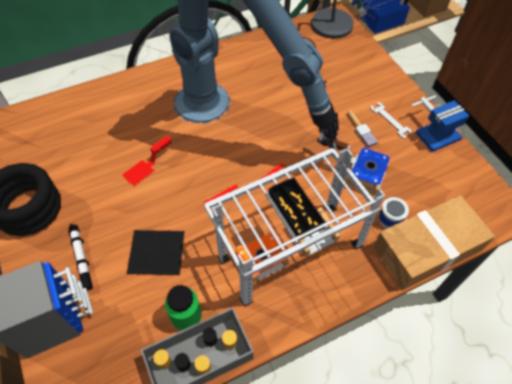

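The cover is up and level, with its hole at crop (402,175) against a prediction of (399,176). Now the carry around the post.

```bash
python3 - <<'E'
from h import *
W=[(.375,.24,.15),(.385,.15,-.25)]
for v in W+[(.43,.097,.039),(.40,.12,-.1)]: print(inverse_kinematics(np.array([v[0],v[1],.106]),quat(toolR(PIT,v[2]))))
v=W[0]; movel(np.array([v[0],v[1],.106]),quat(toolR(PIT,v[2])),speed=.05)
print(read_time_s(),read_qpos())
for c in ("scene","side","wrist"): save(read_camera(c),"9"+c)
im=cv2.imread("pics/9side.png"); cv2.imwrite("pics/9sz.png",cv2.resize(im[90:210,150:310],None,fx=5,fy=5,interpolation=cv2.INTER_CUBIC))
E
```

```text
[-1.1731  0.0529  0.3291  2.4626  0.7508  0.383   0.2048]
[-1.0781  0.0221  0.3445  2.493   0.7864  0.5093 -0.0874]
[-0.6091  0.0224  0.1841  2.4914  0.6232  0.2695  0.6104]
[-0.3982  0.0125 -0.1918  2.5011  0.7902  0.3916  0.1785]
18.6 [-0.966   0.0579  0.1165  2.4536  0.7707  0.3916  0.1851]
```

View pics/9sz.png

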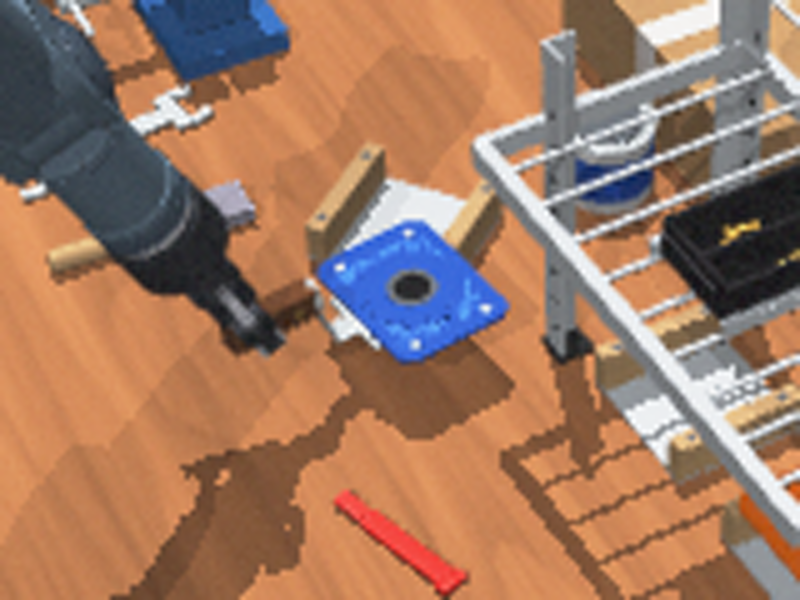

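```bash
python3 - <<'E'
from h import *
P=camera_params("side"); print((proj(P,np.array([.5085,.2602,.0625]))[0]-[150,90])*5)
for z in (.095,.106,.13):
  for v in [(.385,.15,-.3),(.385,.14,-.35),(.385,.15,-.4),(.38,.15,-.4),(.39,.13,-.3),(.40,.125,-.2),(.41,.115,-.1),(.415,.11,-.1),(.42,.11,-.1),(.42,.105,-.05),(.43,.1,.039),(.44,.095,.039),(.45,.095,.039)]:
    s=inverse_kinematics(np.array([v[0],v[1],z]),quat(toolR(PIT,v[2]))); print(z,v,None if s is None else s[3].round(4),None if s is None else s[2].round(2))
E
```

```text
[408.8812 287.649 ]
0.095 (0.385, 0.15, -0.3) 2.4816 0.18
0.095 (0.385, 0.14, -0.35) 2.4832 0.19
0.095 (0.385, 0.15, -0.4) 2.4592 0.18
0.095 (0.38, 0.15, -0.4) 2.4673 0.18
0.095 (0.39, 0.13, -0.3) 2.4972 0.21
0.095 (0.4, 0.125, -0.2) 2.4965 0.04
0.095 (0.41, 0.115, -0.1) 2.4932 -0.17
0.095 (0.415, 0.11, -0.1) 2.4973 0.04
0.095 (0.42, 0.11, -0.1) 2.4969 0.26
0.095 (0.42, 0.105, -0.05) 2.4975 0.04
0.095 (0.43, 0.1, 0.039) 2.4994 0.29
0.095 (0.44, 0.095, 0.039) 2.4828 0.3
0.095 (0.45, 0.095, 0.039) 2.4626 0.3
0.106 (0.385, 0.15, -0.3) 2.4762 0.18
0.106 (0.385, 0.14, -0.35) 2.4777 0.19
0.106 (0.385, 0.15, -0.4) 2.4539 0.19
0.106 (0.38, 0.15, -0.4) 2.462 0.18
0.106 (0.39, 0.13, -0.3) 2.4916 0.21
0.106 (0.4, 0.125, -0.2) 2.4984 0.22
0.106 (0.41, 0.115, -0.1) 2.497 0.04
0.106 (0.415, 0.11, -0.1) 2.5006 0.26
0.106 (0.42, 0.11, -0.1) 2.4913 0.26
0.106 (0.42, 0.105, -0.05) 2.501 0.26
0.106 (0.43, 0.1, 0.039) 2.4942 0.3
0.106 (0.44, 0.095, 0.039) 2.4778 0.31
0.106 (0.45, 0.095, 0.039) 2.4578 0.31
0.13 (0.385, 0.15, -0.3) 2.4616 0.18
0.13 (0.385, 0.14, -0.35) 2.4632 0.19
0.13 (0.385, 0.15, -0.4) 2.4399 0.18
0.13 (0.38, 0.15, -0.4) 2.4478 0.18
0.13 (0.39, 0.13, -0.3) 2.4767 0.2
0.13 (0.4, 0.125, -0.2) 2.4833 0.21
0.13 (0.41, 0.115, -0.1) 2.4902 0.24
0.13 (0.415, 0.11, -0.1) 2.4854 0.25
0.13 (0.42, 0.11, -0.1) 2.4763 0.25
0.13 (0.42, 0.105, -0.05) 2.4863 0.26
0.13 (0.43, 0.1, 0.039) 2.4796 0.3
0.13 (0.44, 0.095, 0.039) 2.4638 0.32
0.13 (0.45, 0.095, 0.039) 2.4443 0.32
```

```bash
python3 - <<'E'
from h import *
v=(.379,.146,-.37); movel(np.array([v[0],v[1],.13]),quat(toolR(PIT,v[2])),speed=.05)
print(read_time_s(),read_qpos(),read_ft_force())
for c in ("scene","side","wrist"): save(read_camera(c),"10"+c)
im=cv2.imread("pics/10side.png"); cv2.imwrite("pics/10sz.png",cv2.resize(im[90:210,150:310],None,fx=5,fy=5,interpolation=cv2.INTER_CUBIC))
c,s=np.cos(v[2]),np.sin(v[2]);P=camera_params("side")
print((proj(P,np.array([v[0]+.135*c,v[1]+.135*s,.0865]))[0]-[150,90])*5)
E
```

```text
20.8417 [-0.9267 -0.0243  0.159   2.4603  0.7088  0.6367 -0.1307] [ 0.9656  0.1315 -1.7384]
[500.5471 405.9781]
```

View pics/10sz.png

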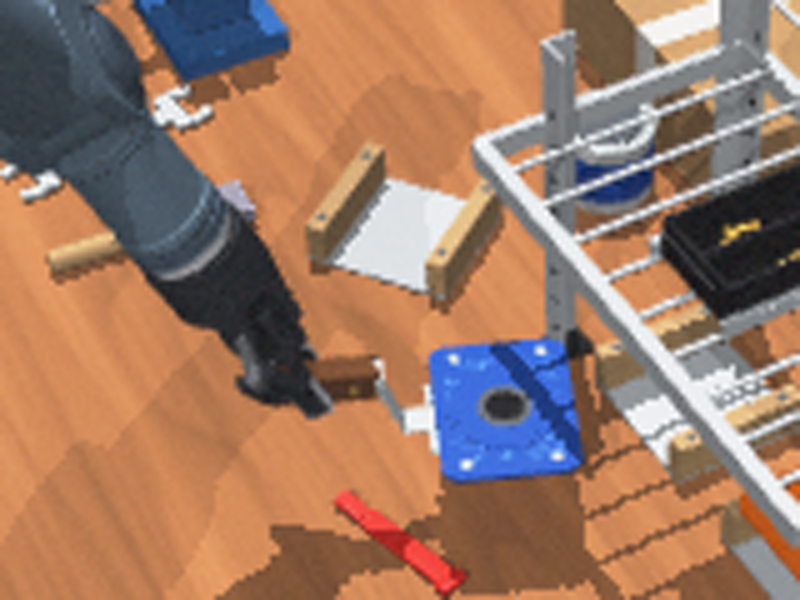

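View pics/10scene.png

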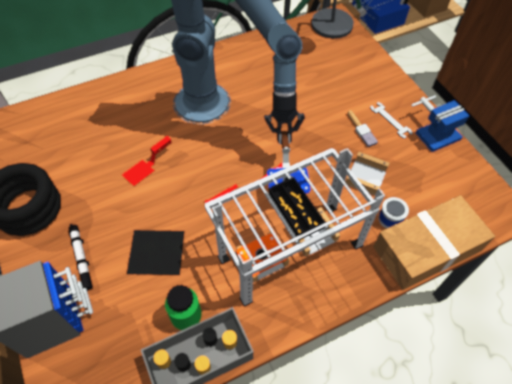

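View pics/10wrist.png

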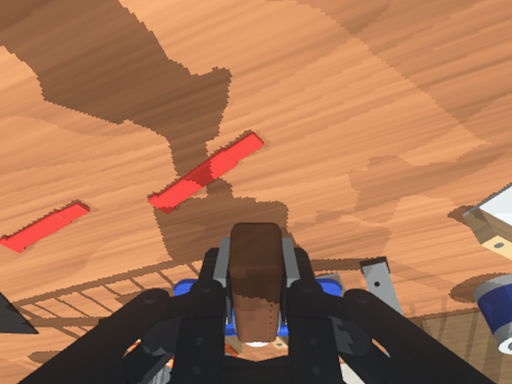

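The cover hole is at crop (504,405) against a prediction of (500,406), so it's stable on the blade. I'll overlay the free-strips model on the side view to cross-check the target.

```bash
python3 - <<'E'
from h import *
def strips(cx,cy,yaw):
    c,s=np.cos(yaw),np.sin(yaw); out=[]
    for y0,y1 in ((-.061,-.045),(.045,.061)):
        out.append(np.array([[cx+c*x-s*y,cy+s*x+c*y,.036] for x,y in ((-.055,y0),(-.055,y1),(.055,y1),(.055,y0))]))
    return out
for cam,y0,x0,im in (("side",90,200,cv2.imread("pics/10side.png")),("scene",150,210,cv2.imread("pics/10scene.png"))):
    P=camera_params(cam)
    z=cv2.resize(im[y0:y0+120,x0:x0+160],None,fx=5,fy=5,interpolation=cv2.INTER_CUBIC)
    for pose,col in (((.673,.1026,.039),(0,255,0)),((.5575,.378,.687),(255,0,255))):
        for q in strips(*pose):
            u=((proj(P,q)-[x0,y0]+.5)*5).astype(np.int32); cv2.polylines(z,[u],True,col,1)
    cv2.imwrite(f"pics/ov_{cam}.png",z)
E
```

```text
(no output)
```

View pics/ov_side.png

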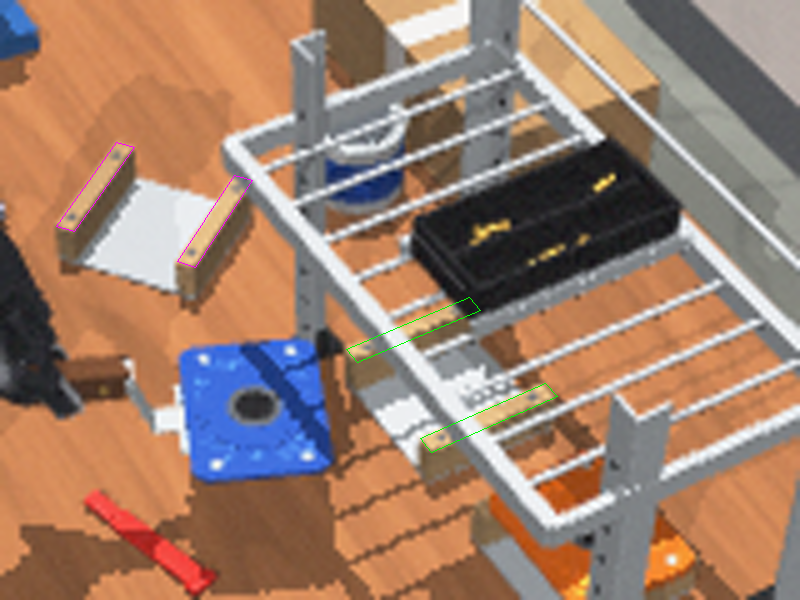

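View pics/ov_scene.png

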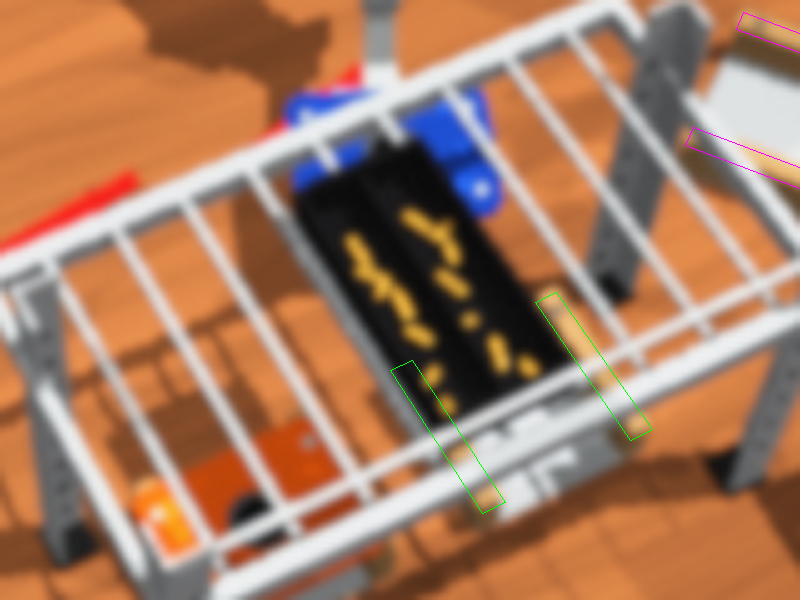

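```bash
python3 - <<'E'
from h import *
exec(open('/dev/stdin').read()) if 0 else None
def strips(cx,cy,yaw):
    c,s=np.cos(yaw),np.sin(yaw)
    return [np.array([[cx+c*x-s*y,cy+s*x+c*y,.036] for x,y in ((-.055,y0),(-.055,y1),(.055,y1),(.055,y0))]) for y0,y1 in ((-.061,-.045),(.045,.061))]
im=cv2.imread("pics/10side.png"); P=camera_params("side")
x0,y0=264,144
z=cv2.resize(im[y0:y0+45,x0:x0+60],None,fx=13,fy=13,interpolation=cv2.INTER_NEAREST)
for q in strips(.673,.1026,.039):
    u=((proj(P,q)-[x0,y0]+.5)*13).astype(np.int32); cv2.polylines(z,[u],True,(0,255,0),1)
cv2.imwrite("pics/ovz.png",z)
E
```

```text
(no output)
```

View pics/ovz.png

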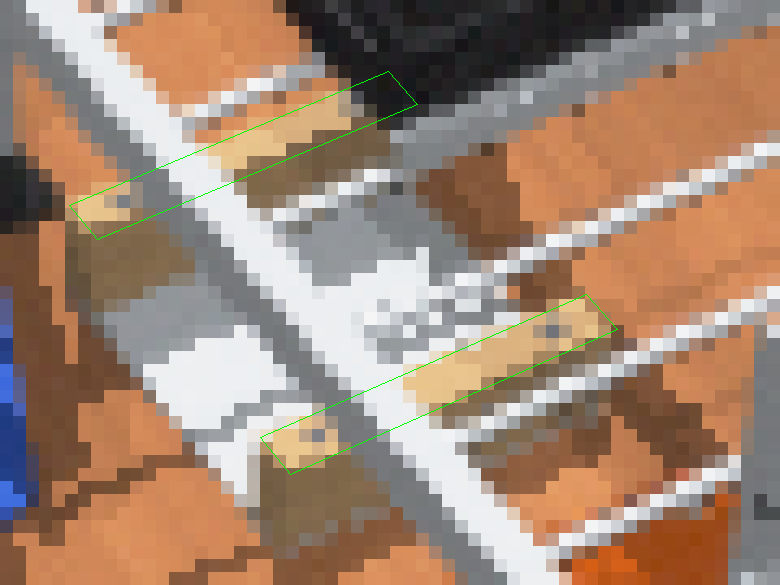

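The overlay agrees with the picture within about 1 px, so I'm proceeding to the shelf front and in.

```bash
cat >> h.py <<'E'
FR=np.array([.673,.103]); YF=.037
E
python3 - <<'E'
from h import *
p,q=sp(*FR,YF,.08,-.108); movel(p,q,speed=.04)
print(read_time_s(),read_qpos())
p,q=sp(*FR,YF,.048,-.07); movel(p,q,speed=.06)
print(read_time_s(),read_qpos(),read_eef_pos()-p,read_ft_force())
for c in ("scene","side","wrist"): save(read_camera(c),"11"+c)
im=cv2.imread("pics/11side.png"); cv2.imwrite("pics/11sz.png",cv2.resize(im[90:210,190:350],None,fx=5,fy=5,interpolation=cv2.INTER_CUBIC))
E
```

```text
22.9667 [-0.7756 -0.0546  0.3544  2.485   0.5453  0.3457  0.7086]
23.9417 [-0.7426  0.1145  0.3795  2.4274  0.4706  0.2173  0.7931] [-0.0002 -0.     -0.    ] [ 0.3135 -0.0789 -1.993 ]
```

View pics/11sz.png

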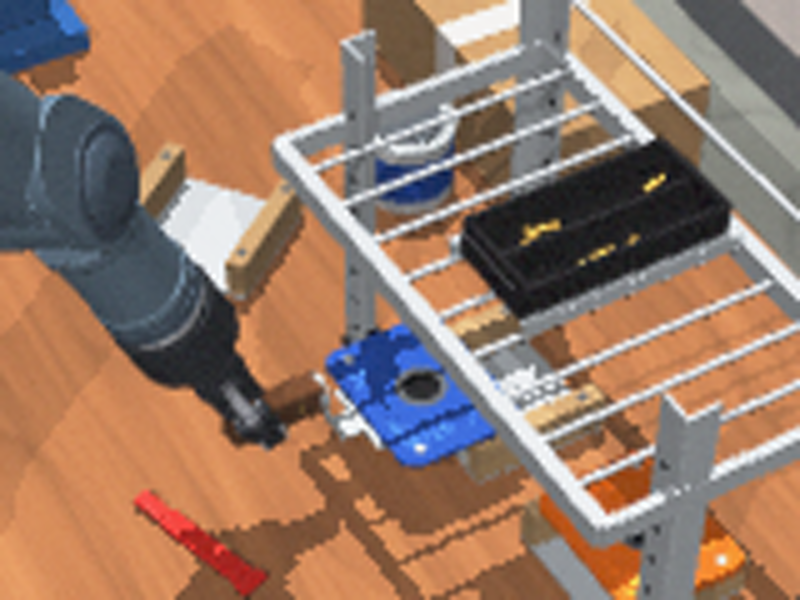

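View pics/11wrist.png

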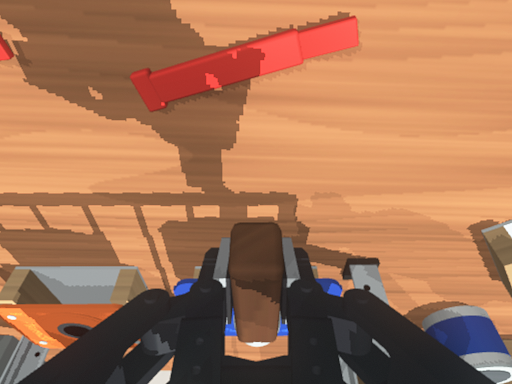

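```bash
python3 - <<'E'
from h import *
im=cv2.imread("pics/11wrist.png"); cv2.imwrite("pics/11wz.png",cv2.resize(im[250:360,0:200],None,fx=4,fy=4,interpolation=cv2.INTER_CUBIC))
P=camera_params("wrist"); np.savez("P11.npz",**P)
E
```

```text
(no output)
```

View pics/11wz.png

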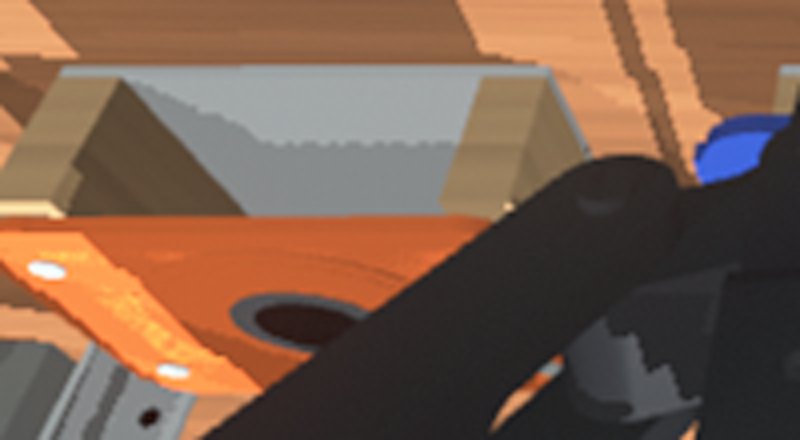

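```bash
python3 - <<'E'
from h import *
P=dict(np.load("P11.npz"))
f=lambda x,y,z: back(P,(x/4-.4,250+y/4-.4),z)
a,b=f(62,67,0),f(549,67,0); e=b-a; L=np.linalg.norm(e); yaw=np.arctan2(-e[0],e[1])
m=(a+b)/2; ux=np.array([np.cos(yaw),np.sin(yaw),0]); print(a,b,L,np.degrees(yaw)); 
tk=m+.055*ux; uy=np.array([-np.sin(yaw),np.cos(yaw),0]); print("taken",tk,"free",tk+.18*uy)
a,b=f(0,200,.036),f(505,207,.036); 
E
```

```text
[ 0.6288 -0.1439  0.    ] [ 0.6244 -0.0208  0.    ] 0.12319739323848564 2.0050512689603592
taken [ 0.6816 -0.0805  0.    ] free [0.6753 0.0994 0.    ]
```

The taken fixture in this close view gives yaw 2.0° and a free centre of (0.675, 0.099), within 3 mm of the earlier fit. I'll use the average and continue in.

```bash
sed -i 's/^FR=.*/FR=np.array([.674,.1013]); YF=.036/' h.py
python3 - <<'E'
from h import *
p,q=sp(*FR,YF,.048,-.03); movel(p,q,speed=.05)
print(read_time_s(),read_eef_pos()-p,read_ft_force(),read_effort())
p,q=sp(*FR,YF,.046,0); movel(p,q,speed=.03)
print(read_time_s(),read_qpos(),read_eef_pos()-p,read_ft_force(),read_effort())
for c in ("scene","side","wrist"): save(read_camera(c),"12"+c)
im=cv2.imread("pics/12side.png"); cv2.imwrite("pics/12sz.png",cv2.resize(im[90:210,190:350],None,fx=5,fy=5,interpolation=cv2.INTER_CUBIC))
im=cv2.imread("pics/12scene.png"); cv2.imwrite("pics/12cz.png",cv2.resize(im[130:280,210:410],None,fx=4,fy=4,interpolation=cv2.INTER_CUBIC))
E
```

```text
25.0583 [-0.0006 -0.0002 -0.0003] [-0.9595 -0.3842 -2.45  ] [  0.0648 -26.0979   1.6549 -18.8267   0.2662  -1.7502   0.0007]
26.2083 [-0.5567  0.2399  0.2573  2.2743  0.2651  0.2228  1.0411] [-0.0003 -0.0001 -0.0002] [ 0.2966 -0.5618 -3.1186] [  0.0379 -29.4375   1.9288 -18.9797   0.241   -1.8254  -0.0003]
```

View pics/12sz.png

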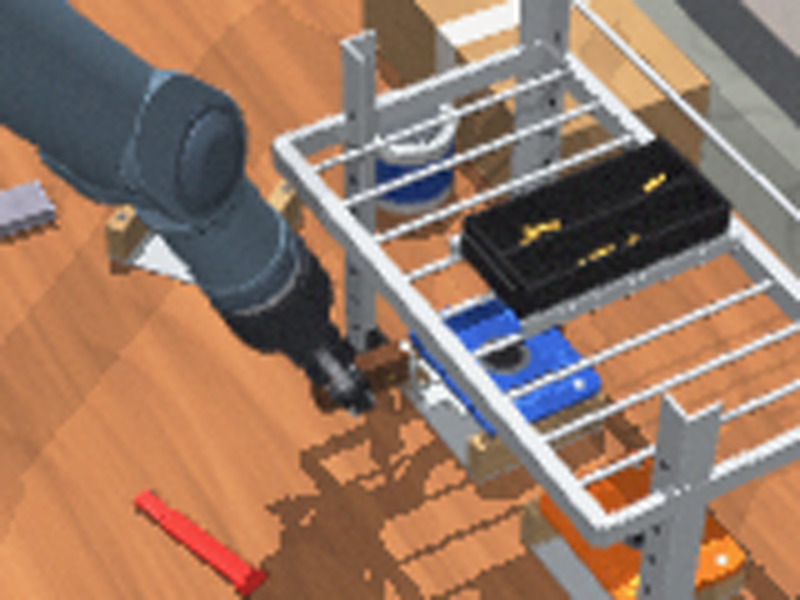

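View pics/12cz.png

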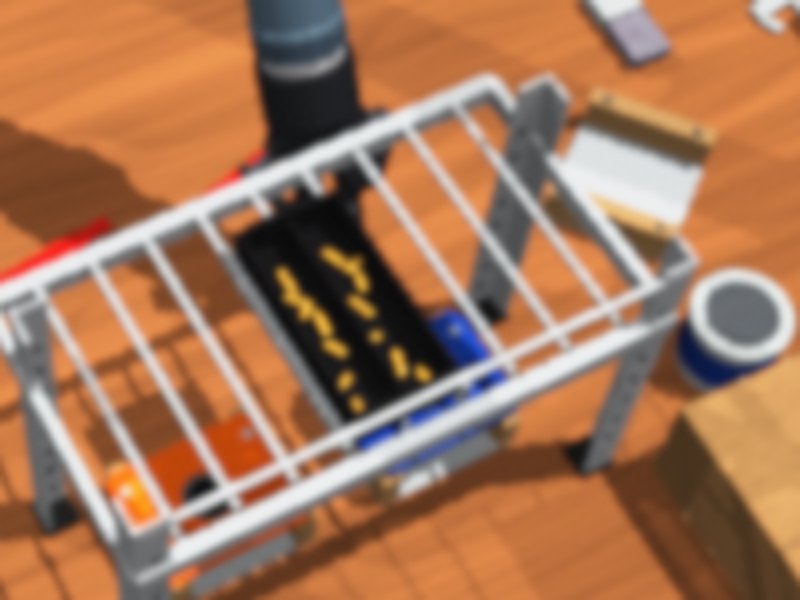

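View pics/12wrist.png

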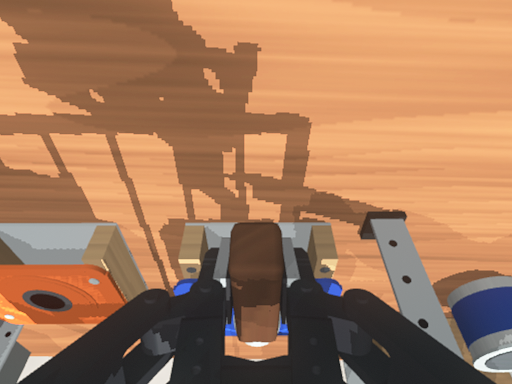

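```bash
python3 - <<'E'
from h import *
im=cv2.imread("pics/12wrist.png"); cv2.imwrite("pics/12wz.png",cv2.resize(im[205:325,160:360],None,fx=4,fy=4,interpolation=cv2.INTER_CUBIC))
np.savez("P12.npz",**camera_params("wrist"))
E
```

```text
(no output)
```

View pics/12wz.png

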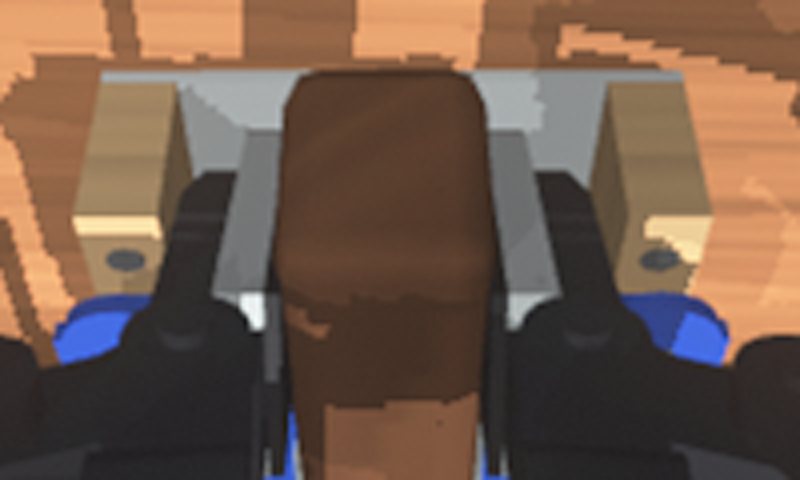

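```bash
python3 - <<'E'
from h import *
P=dict(np.load("P12.npz"))
f=lambda x,y,z: back(P,(160+x/4-.4,205+y/4-.4),z)
for a,b,z in (((102,73),(684,73),0),((75,217),(712,214),.036)):
    a,b=f(*a,z),f(*b,z); e=b-a; yaw=np.arctan2(-e[0],e[1]); m=(a+b)/2+.055*np.array([np.cos(yaw),np.sin(yaw),0])
    print(np.linalg.norm(e),np.degrees(yaw),m)
# cover rear edge: bottom/top edge rows ~296 (top .0525)
for z in (.0525,.0485): print("cover rear", f(110,297,z), f(670,293,z))
print("cover lateral", f(57,345,.0525), f(728,345,.0525))
E
```

```text
0.12380344840316172 1.9873844109047094 [0.6744 0.1015 0.    ]
0.1222520074941876 2.465566050506643 [0.6736 0.1018 0.036 ]
cover rear [0.6219 0.0475 0.0525] [0.6169 0.1499 0.0525]
cover rear [0.6289 0.0461 0.0485] [0.6238 0.1518 0.0485]
cover lateral [0.6402 0.0352 0.0525] [0.6357 0.1647 0.0525]
```

Cover and strips centres agree within about 2 mm in x and 1 mm in y, and yaw within 1°. Lowering now.

```bash
python3 - <<'E'
from h import *
p,q=sp(*FR,YF,.037,-.001); movel(p,q,speed=.03)
print(read_ft_force(),read_ft_torque())
p,q=sp(*FR,YF,.0300,-.001); movel(p,q,speed=.008)
print(read_ft_force(),read_ft_torque())
p,q=sp(*FR,YF,.020,-.001); movel(p,q,speed=.03)
print(read_time_s(),read_ft_force(),read_ft_torque(),read_eef_pos()-p)
for s,z in ((-.1,.02),(-.1,.06),(-.095,.02),(-.11,.08)): print(s,z,inverse_kinematics(*sp(*FR,YF,z,s)))
for c in ("scene","side","wrist"): save(read_camera(c),"13"+c)
im=cv2.imread("pics/13side.png"); a=cv2.resize(im[120:200,260:340],None,fx=5,fy=5,interpolation=cv2.INTER_CUBIC)
im=cv2.imread("pics/13wrist.png"); b=cv2.resize(im[225:325,206-56:206+44+60],None,fx=4,fy=4,interpolation=cv2.INTER_CUBIC)
cv2.imwrite("pics/13z.png",a); cv2.imwrite("pics/13wz.png",b)
E
```

```text
[-0.3503 -0.2679 -1.6444] [-0.0301  0.9509 -0.005 ]
[-0.2566  0.3104 -1.3219] [-0.0597  0.7361  0.011 ]
28.3167 [ 0.4066 -0.5559 -1.9199] [ 0.0711  0.7512 -0.0408] [-0.0003 -0.0001 -0.0004]
-0.1 0.02 [-0.6717  0.1425  0.2779  2.4942  0.8489  0.152   0.3828]
-0.1 0.06 [-0.9256  0.0162  0.5323  2.4867  0.5571  0.2687  0.7004]
-0.095 0.02 [-1.0007  0.1712  0.6349  2.4967  0.4605  0.1068  0.7644]
-0.11 0.08 [-0.8931 -0.0674  0.4748  2.4922  0.5708  0.3512  0.6904]
```

View pics/13z.png

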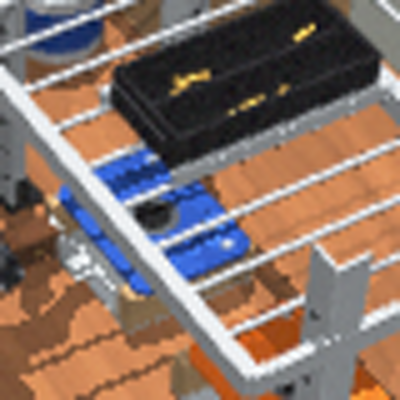

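View pics/13wrist.png

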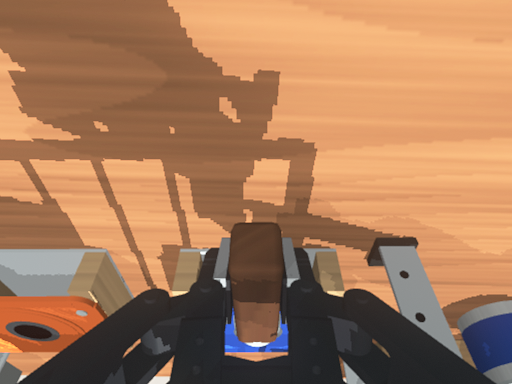

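The moment dropped when the cover landed (My 0.95→0.74 Nm), so it rests on the strips. Withdrawing now.

```bash
python3 - <<'E'
from h import *
p,q=sp(*FR,YF,.020,-.096); movel(p,q,speed=.06)
print(read_time_s(),read_qpos(),read_ft_force())
for v,z in (((.379,.146,-.37),.13),((.365,.24,.2),.13)):
    movel(np.array([v[0],v[1],z]),quat(toolR(PIT,v[2])),speed=.10)
    print(read_time_s(),read_qpos())
P=camera_params("wrist"); im=read_camera("wrist"); save(im,"14wrist"); np.savez("P14.npz",**P)
for c in ("scene","side"): save(read_camera(c),"14"+c)
im=cv2.imread("pics/14side.png"); cv2.imwrite("pics/14sz.png",cv2.resize(im[90:210,190:350],None,fx=5,fy=5,interpolation=cv2.INTER_CUBIC))
E
```

```text
30.2 [-0.9962  0.1687  0.6287  2.498   0.4841  0.1078  0.7406] [-0.1012  0.1154 -1.4495]
32.375 [-1.0568 -0.0311  0.2903  2.466   0.7156  0.6396 -0.1347]
33.475 [-1.1156 -0.0332  0.2552  2.4682  0.6766  0.4411  0.3318]
```

View pics/14sz.png

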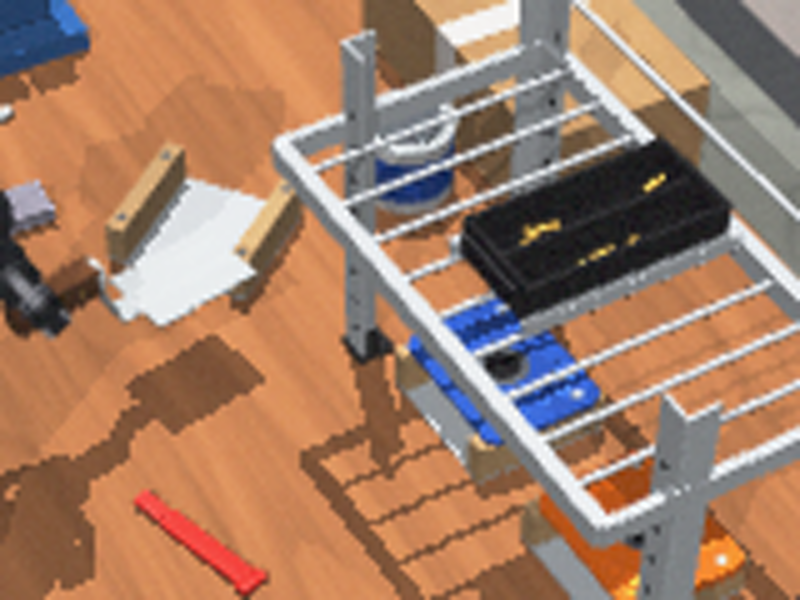

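View pics/14wrist.png

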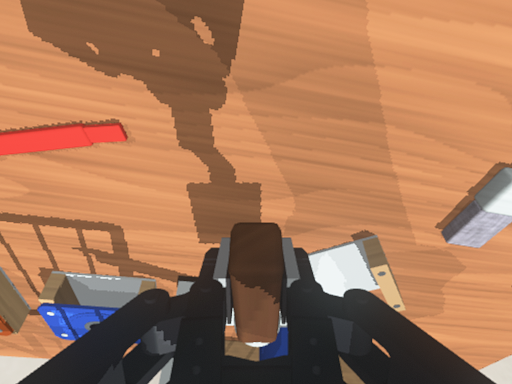

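The cover sits on the free strips and the spatula is clear. I'll rise to the earlier view pose and measure the cover.

```bash
python3 - <<'E'
from h import *
movel(np.array([.37,.24,.36]),quat(toolR(np.radians(57),0)),speed=.25)
P=camera_params("wrist"); im=read_camera("wrist"); save(im,"15wrist"); np.savez("P15.npz",**P)
hsv=cv2.cvtColor(im,cv2.COLOR_RGB2HSV)
b=(abs(hsv[...,0].astype(int)-112)<12)&(hsv[...,1]>110)&(hsv[...,2]>60); b[:,:120]=0;b[:,260:]=0;b[:120]=0;b[215:]=0
c=cv2.convexHull(max(cv2.findContours(b.astype(np.uint8),cv2.RETR_EXTERNAL,cv2.CHAIN_APPROX_NONE)[0],key=cv2.contourArea))[:,0]
W=np.array([back(P,u,.039)[:2] for u in c]); print(read_time_s(),cv2.minAreaRect((W*1000).astype(np.float32)))
v=np.ascontiguousarray(im[:,:,::-1]); cv2.drawContours(v,[c[:,None]],-1,(0,255,0),1)
cv2.imwrite("pics/15z.png",cv2.resize(v[120:260,0:260],None,fx=3,fy=3,interpolation=cv2.INTER_CUBIC))
E
```

```text
34.7417 ((675.07373046875, 100.49031066894531), (101.82736206054688, 131.0738525390625), 2.6478023529052734)
```

View pics/15z.png

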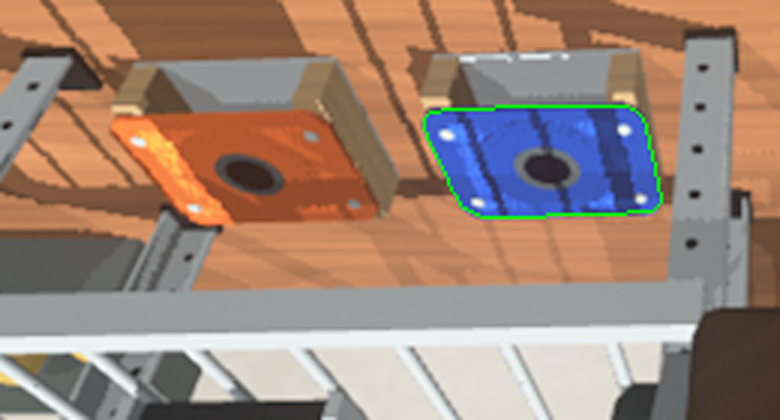

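The cover measures (0.675, 0.1005) at 2.6° against strips at (0.674, 0.1015) and 2.1°: centred and square. Returning the spatula.

```bash
python3 - <<'E'
from h import *
move_ptp(np.array([.36,-.28,.38]),quat(toolR(np.radians(65),-.2)))
B=(.516,-.341); Y=-.339
p,q=grip_pose(*B,.053,Y); movel(p,q,speed=.25)
p,q=grip_pose(*B,.008,Y); movel(p,q,speed=.10)
print(read_time_s(),read_ft_force(),read_ft_torque(),read_qpos())
for c in ("scene","side"): save(read_camera(c),"16"+c)
im=cv2.imread("pics/16side.png"); cv2.imwrite("pics/16sz.png",cv2.resize(im[230:330,230:370],None,fx=5,fy=5,interpolation=cv2.INTER_CUBIC))
E
```

```text
Traceback (most recent call last):
bench.MotionError: the arm cannot follow that straight line within its joint ranges
```

```bash
python3 - <<'E'
from h import *
print(read_time_s(),read_qpos(),read_eef_pos())
for z in (.153,.103,.053,.006): print(z,inverse_kinematics(*grip_pose(.516,-.341,z,-.339)))
for z in (.10,.15): print(inverse_kinematics(np.array([.39,-.3,.05+z]),quat(toolR(np.radians(65),-.339))))
E
```

```text
38.775 [ 0.0593  0.1612  0.6167  2.381  -0.836   0.3018  2.6469] [ 0.3963 -0.299   0.1032]
0.153 [-0.3511 -0.1752  0.9524  2.3205  0.0483  0.5024  1.8189]
0.103 [-0.1622  0.0158  0.8243  2.3586 -0.3979  0.3826  2.2324]
0.053 [ 0.0595  0.1616  0.6163  2.3812 -0.8365  0.3022  2.6474]
0.006 [ 0.602   0.2623  0.0405  2.3735 -1.0057  0.1608  2.8416]
[-0.1408  0.0142  0.8149  2.3681 -0.4139  0.3776  2.2599]
[-0.337  -0.1806  0.95    2.3306  0.0471  0.4972  1.8317]
```

```bash
python3 - <<'E'
from h import *
B=(.516,-.341); Y=-.339
p,q=grip_pose(*B,.18,Y); movel(p,q,speed=.25)
move_j([1.0203,0.0527,-0.3548,2.3911,-0.4074,0.3037,2.2672])
print(read_time_s(),read_eef_pos())
p,q=grip_pose(*B,.03,Y); movel(p,q,speed=.15)
p,q=grip_pose(*B,.008,Y); movel(p,q,speed=.08)
print(read_time_s(),read_ft_force(),read_ft_torque(),read_qpos())
for c in ("scene","side"): save(read_camera(c),"16"+c)
im=cv2.imread("pics/16side.png"); cv2.imwrite("pics/16sz.png",cv2.resize(im[230:330,230:370],None,fx=5,fy=5,interpolation=cv2.INTER_CUBIC))
E
```

```text
40.95 [ 0.367  -0.2894  0.1283]
41.9083 [ 0.3889 -0.0948 -0.9576] [0.2345 0.6981 0.007 ] [ 0.9692  0.2768 -0.3466  2.3573 -0.3446  0.1131  2.2203]
```

View pics/16sz.png

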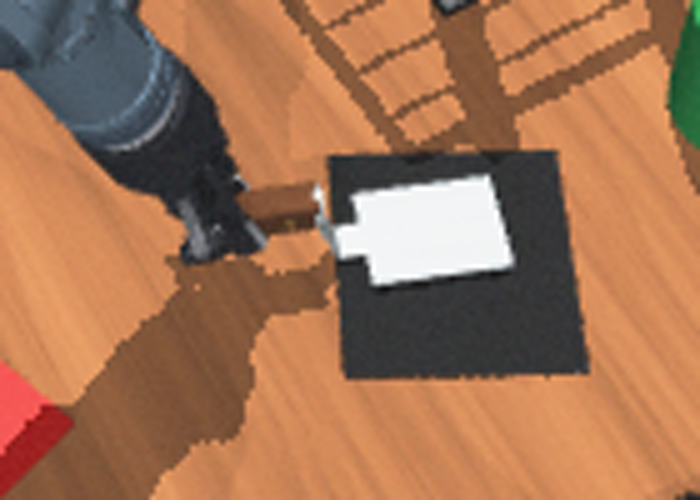

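Over the mat, level. Lowering slowly until it makes contact, then releasing.

```bash
python3 - <<'E'
from h import *
B=(.516,-.341); Y=-.339
t0=read_ft_torque(); f0=read_ft_force()
for z in (.0055,.0045,.0037,.003):
    p,q=grip_pose(*B,z,Y); movel(p,q,speed=.02)
    f=read_ft_force(); print(z,f,read_ft_torque(),read_eef_pos()[2])
    if f[2]-f0[2]>4: break
move_gripper(.06)
pause(.3)
print(read_time_s(),read_ft_force(),read_finger_gap())
P=camera_params("wrist"); save(read_camera("wrist"),"17wrist"); save(read_camera("side"),"17side")
im=cv2.imread("pics/17side.png"); cv2.imwrite("pics/17sz.png",cv2.resize(im[230:330,230:370],None,fx=5,fy=5,interpolation=cv2.INTER_CUBIC))
E
```

```text
0.0055 [ 0.1997 -0.5263 -1.4642] [0.306  0.727  0.0006] 0.05561320155405542
0.0045 [ 0.7699  0.6277 -2.015 ] [ 0.2252  0.6622 -0.0265] 0.05440870557242187
0.0037 [ 0.3552 -0.0929 -0.8723] [0.246  0.6213 0.0393] 0.053771821801438344
0.003 [-2.0539  1.6974  3.3083] [0.3464 0.4506 0.081 ] 0.0534127464563448
43.7917 [-0.4429  0.6433 -0.1444] 0.05961064151723612
```

View pics/17sz.png

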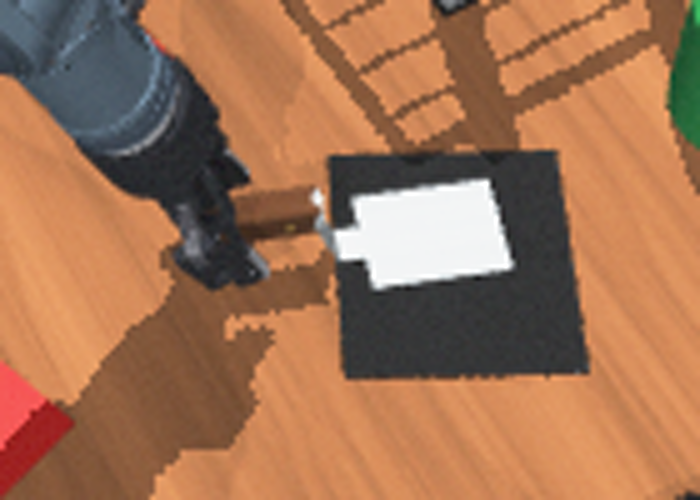

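View pics/17wrist.png

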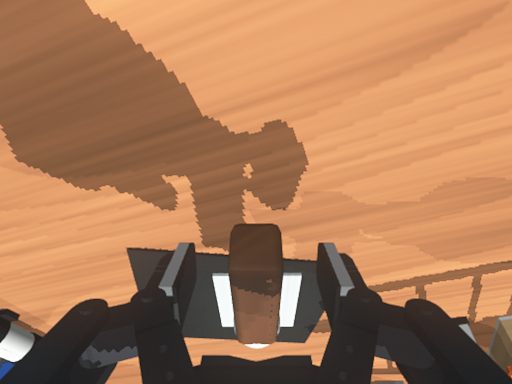

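Released cleanly, with the handle free and centred between the open fingers. Retreating back along the tool axis.

```bash
python3 - <<'E'
from h import *
p,q=grip_pose(.516,-.341,.003,-.339); zt=toolR(PIT,-.339)[:,2]
movel(p-.09*zt,q,speed=.12)
movel(np.array([.36,-.29,.28]),quat(toolR(np.radians(75),-.2)),speed=.25)
pause(.5)
print(read_time_s(),read_ft_force(),read_joint_vel())
for c in ("scene","side","wrist"): save(read_camera(c),"18"+c)
E
```

```text
46.025 [ 0.1547 -0.4608 -0.5371] [-0.0025 -0.0023 -0.0008 -0.0043 -0.002  -0.0001 -0.0018]
```

View pics/18wrist.png

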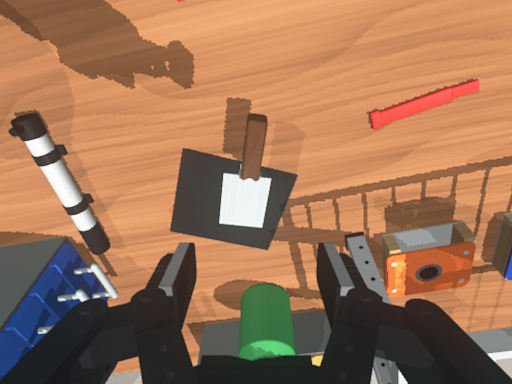

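View pics/18side.png

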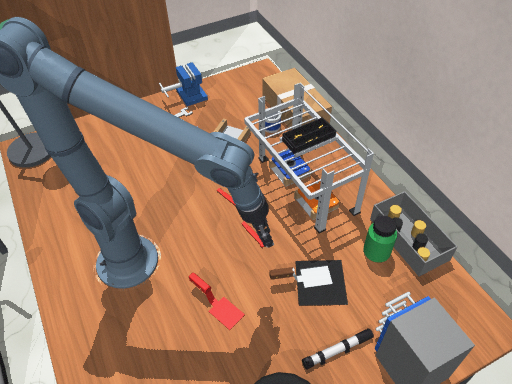

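View pics/18scene.png

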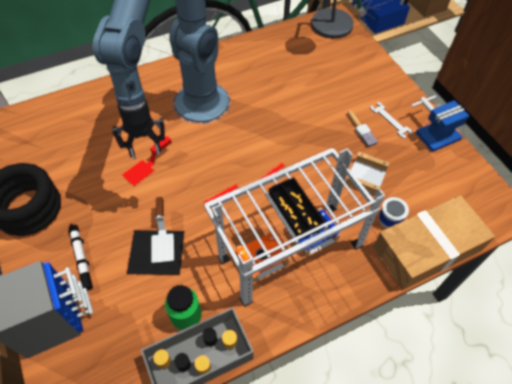

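The spatula is flat on its mat at (245,200) in the wrist view. The blue cover is on the free strips at (290,165) in the side view, everything else looks unmoved, and the arm is clear. Handing in.

```bash
python3 - <<'E'
from bench import *
sign_off(); print(read_time_s())
E
```

```text
the job is handed in; nothing more can be done
the job is handed in; nothing more can be done
```

The blue cover is on the free strips under the shelf, the spatula is back flat on its mat, and I handed the job in at about 46 s of the 72 s allowed. I lifted and carried the cover level on the spatula alone, lowered it slowly onto the strips, and withdrew the blade.

**Last checks**
- **Cover:** measured at (0.675, 0.1005) with a yaw of 2.6°. The strips are at about (0.674, 0.1015) with a yaw of about 2.1°, so it is within roughly 1.5 mm and 0.6°.
- **Spatula:** the pictures show it lying on the mat close to where it started, with the arm clear of it.
- **Other things:** the orange cover, shelf, levers, canister and tin look undisturbed in the final pictures.
- **Forces:** wrist forces stayed at a few newtons at every reading.

**What did not go cleanly**
- **Joint 4:** it read 2.5008 rad once, before the blade went under the cover. That is a hair past its 2.5 rad limit, and I don't know whether it counts against the run.
- **Refused move:** one straight-line move over the mat was refused because of the arm's posture, so I changed posture higher up and repeated it.

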